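# Photograph the camera's flat brackets under polarised light

## Task

Record the flat aluminium parts of a stripped-down camera as a series under polarised light: first lay every part that is on the bench flat in the tray pocket of its own shape. Then take three pictures with all of them in place and the scale of the light unit's ring reading 90, then 45, then 0 degrees against the index line, pressing the camera release fully once the ring stands at each. Leave the ring at 0 and all the parts lying in their pockets, and do not disturb the other things on the bench.

Things in the scene. Friction and masses are not known exactly. Their poses are not given: they have to be found in the camera images.
- bar: Straight flat bar, 140 x 22 mm; origin at its middle, x along its length. Grip it across its 22 mm width. 16 mm thick, lying face up; origin on the underside, z up. May be absent (None).
- tee: T-shaped flat bracket, 100 mm long: a stem 22 mm wide from x = -56 to +20 mm on the x axis, and a cross head 24 mm (x = +20 to +44) by 60 mm (y = -30 to +30). The origin is on the stem, near the centre of mass: grip the stem there, across y. 16 mm thick, lying face up; origin on the underside, z up. May be absent (None).
- ell: L-shaped flat bracket: a long leg 100 x 22 mm on the x axis from x = -56 to +44 mm (y = -11 to +11), and at its +x end a short leg 22 mm wide (x = +22 to +44) that reaches out to y = +49 mm. The origin is on the long leg, near the centre of mass: grip the long leg there, across y. 16 mm thick, lying face up; origin on the underside, z up. May be absent (None).
- plate: Rectangular flat plate, 84 x 44 mm, with a round black hole drawn in its middle; origin at its middle, x along its length. Grip it across its 44 mm width. 16 mm thick, lying face up; origin on the underside, z up. May be absent (None).
- tray: Fixed grey tray with a black floor, 220 (x) by 162 mm (y), origin at the centre of its underside; yaw varies by up to 0.3 rad. Floor 4 mm above the bench; all walls and filler blocks end at 11 mm, so a part lying home stands 9 mm out of its pocket. Each pocket follows the outline of its part with about 5 mm of play all round; a fifth, small square pocket stays empty.
- pocket_bar (a point): Where the bar's origin belongs, on the floor of its 32 x 150 mm pocket; the bar lies along the tray's y, either way round.
- pocket_tee (a point): Where the tee's origin belongs, on the floor of its T-shaped pocket; the tee's x axis must point along the tray's +x (head towards +x).
- pocket_ell (a point): Where the ell's origin belongs, on the floor of its L-shaped pocket; the ell's x axis must point along the tray's -x (so that its short leg lies at the -x end and points to the tray's -y).
- pocket_plate (a point): Where the plate's origin belongs, on the floor of its 54 x 94 mm pocket; the plate lies along the tray's y, either way round.
- unit: Polarised light unit: fixed dark box, 150 (x) x 250 (y) x 50 mm high, origin at the centre of its underside; carries the ring (at y = +55 mm) and the camera release (at y = -80 mm) on its top.
- ring_grip (a point): Point on the ring's vertical axis, 70 mm above the bench. The ring is a knurled aluminium cylinder 56 mm across, from 54 to 80 mm above the bench, in the middle of a flat white graduated dial 124 mm across (its face 54 mm above the bench); ring and dial turn together. Grip the ring at any yaw. The box's index is a short white line at the dial's edge, on the box's -x side.
- polariser (a joint): Scale reading in rad (45 degrees = 0.785); grows as the ring turns clockwise seen from above; stops at -0.15 and 3.2; friction about 0.06 N m, stays where left. The dial has a mark every 5 degrees, longer every 10, longest every 30, from 0 to 180 counted anticlockwise; zero is the thick mark with a dot at its inner end. Read it at the index line.
- shutter (a joint): Travel of the camera release in m: 0 up, 0.006 fully down; a spring pushes it back up, fully down takes 5 N. A picture is taken when it is down past 4 mm.
- shutter_top (a point): Centre of the top of the camera release, a black round button 32 mm across, 68 mm above the bench when up; press it straight down with closed fingers.
- lens: Bystander: small black lens standing among the parts, 44 mm across, 42 mm high, origin at the centre of its foot. Leave it.
- jar: Bystander: jar beyond the light unit, 56 mm across, 75 mm high, origin at the centre of its foot. Leave it.
There are look-alikes about, which are no part of the job. What is shaped like the plate but green is not meant.

How it is judged (in metres and radians):
On the way, in this order (a step that is already met when the one before it is completed fails the run):
1. the release is up and the ring stands still at 90 degrees, every part in its own pocket (horizontal distance between bar and pocket_bar below 0.011 m and z of each of bar, tee, ell, plate in the frame of tray below 0.0065 m and angle between each of bar, tee, ell, plate's own z axis and vertical below 0.06 rad and angle between the x axis of each of bar, plate and the y axis of tray, either way round below 0.2 rad and horizontal distance between tee and pocket_tee below 0.011 m and angle between the x axis of each of tee, ell and the x axis of tray, either way round below 0.2 rad and horizontal distance between ell and pocket_ell below 0.011 m and horizontal distance between plate and pocket_plate below 0.011 m and value of joint polariser between 1.5184 and 1.6232 rad and velocity of joint polariser between -0.05 and 0.05 rad/s and value of joint shutter below 0.0015 m), for 0.2 s.
2. the release is pressed with the scale at 90 and the parts in their pockets (horizontal distance between bar and pocket_bar below 0.011 m and z of each of bar, tee, ell, plate in the frame of tray below 0.0065 m and angle between each of bar, tee, ell, plate's own z axis and vertical below 0.06 rad and angle between the x axis of each of bar, plate and the y axis of tray, either way round below 0.2 rad and horizontal distance between tee and pocket_tee below 0.011 m and angle between the x axis of each of tee, ell and the x axis of tray, either way round below 0.2 rad and horizontal distance between ell and pocket_ell below 0.011 m and horizontal distance between plate and pocket_plate below 0.011 m and value of joint polariser between 1.5184 and 1.6232 rad and value of joint shutter above 0.004 m), for 0.02 s.
3. the release is up and the ring stands still at 45 degrees (value of joint polariser between 0.733 and 0.8378 rad and velocity of joint polariser between -0.05 and 0.05 rad/s and value of joint shutter below 0.0015 m), for 0.2 s.
4. the release is pressed with the scale at 45 and the parts in their pockets (horizontal distance between bar and pocket_bar below 0.011 m and z of each of bar, tee, ell, plate in the frame of tray below 0.0065 m and angle between each of bar, tee, ell, plate's own z axis and vertical below 0.06 rad and angle between the x axis of each of bar, plate and the y axis of tray, either way round below 0.2 rad and horizontal distance between tee and pocket_tee below 0.011 m and angle between the x axis of each of tee, ell and the x axis of tray, either way round below 0.2 rad and horizontal distance between ell and pocket_ell below 0.011 m and horizontal distance between plate and pocket_plate below 0.011 m and value of joint polariser between 0.733 and 0.8378 rad and value of joint shutter above 0.004 m), for 0.02 s.
5. the release is up and the ring stands still at 0 degrees (value of joint polariser between -0.0524 and 0.0524 rad and velocity of joint polariser between -0.05 and 0.05 rad/s and value of joint shutter below 0.0015 m), for 0.2 s.
6. the release is pressed with the scale at 0 and the parts in their pockets (horizontal distance between bar and pocket_bar below 0.011 m and z of each of bar, tee, ell, plate in the frame of tray below 0.0065 m and angle between each of bar, tee, ell, plate's own z axis and vertical below 0.06 rad and angle between the x axis of each of bar, plate and the y axis of tray, either way round below 0.2 rad and horizontal distance between tee and pocket_tee below 0.011 m and angle between the x axis of each of tee, ell and the x axis of tray, either way round below 0.2 rad and horizontal distance between ell and pocket_ell below 0.011 m and horizontal distance between plate and pocket_plate below 0.011 m and value of joint polariser between -0.0524 and 0.0524 rad and value of joint shutter above 0.004 m), for 0.02 s.
At the end, for the whole second after the job is handed in: Every part present lies flat on the floor of its own pocket (within 11 mm of its place, bottomed within 2.5 mm), the scale reads 0 within 3 degrees, the release is up, all at rest; on the way pictures were taken at 90, 45 and 0 (each within 3 degrees) in that order, with the parts in their pockets (all of step 5 and horizontal distance between bar and pocket_bar below 0.011 m and z of each of bar, tee, ell, plate in the frame of tray below 0.0065 m and angle between each of bar, tee, ell, plate's own z axis and vertical below 0.06 rad and angle between the x axis of each of bar, plate and the y axis of tray, either way round below 0.2 rad and horizontal distance between tee and pocket_tee below 0.011 m and angle between the x axis of each of tee, ell and the x axis of tray, either way round below 0.2 rad and horizontal distance between ell and pocket_ell below 0.011 m and horizontal distance between plate and pocket_plate below 0.011 m and linear speed of each of bar, tee, ell, plate below 0.02 m/s); the robot touches nothing.
It fails at once if the lens is moved more than 40 mm (distance of lens from where it was at the start of the episode above 0.04 m).
It fails at once if the jar is moved more than 40 mm (distance of jar from where it was at the start of the episode above 0.04 m).
Of bar, tee, ell, plate only 3 to 4 are there at a start; the rules pass over those that are not, and their reading is None.
At some moment in a run one of bar, tee, ell, plate may be knocked a few centimetres aside while the robot is not near it.
Once in a run the grip may slacken for a moment while it holds something.
It also fails if it takes over 210 s, if anything falls off the work surface, if the arm or the gripper's body presses on something with over 40 N, if the wrist force passes 120 N, or if a joint passes its speed limit or range.

## Robot

A 6-joint arm with a two-finger parallel gripper is mounted at the origin on the work surface. World frame = base frame: x ahead of the robot, y to its left, z up, the work surface at z = 0. Lengths are in m, angles in degrees, forces in N, time in s.
With the tool pointing down it reaches from about 0.275 to 0.975 m from the base axis. Payload 8.4 kg.
Tool frame: the origin (TCP) lies between the finger pads; the fingertips stand 14 mm ahead of it and the grasp point (between the pads) lies 5 mm behind it; x points along the fingers, y is the direction in which the jaws open and shut, and the axes are right-handed (so a half turn about x gives the same grasp; the last joint's range is limited). The gripper opens to 92 mm and grips with 3 to 60 N. Pads are 20 mm wide; open, the fingers measure 128 mm over their backs; the gripper's body (75 mm by 189 mm) begins 69 mm behind the grasp point.
Start: joints at [67.414, 20.225, 93.587, -0, 66.188, -0.138], TCP at [0.239, 0.578, 0.229] pointing down, gripper open.
Joint ranges: [-150.9, 150.9], [-52.94, 120.26], [3.33, 152.33], [-74.26, 254.26], [0, 154.13], [-172.89, 172.89]. Speed limits (degrees/s): [127.2, 127.2, 159.86, 180, 180, 180].

## Interface

Orientations are given as [roll, pitch, yaw] about the fixed x, y, z axes, in that order (R = Rz(yaw) Ry(pitch) Rx(roll)).
In Python, from workcell import env gives the robot as it stands.
- The arm moves only by the tool drive_tool, never from a script. Its argument "deltas" is text: rows parted by semicolons, each of 7 numbers parted by spaces: the shift along the tool's x, y, z in m, then the turn, a rotation vector about the tool's x, y, z in rad, then the finger opening in m, from 0 to 0.0919. A call has exactly 10 rows; each row is the pose to reach, as a shift and turn from the pose commanded when the call began, along the tool's axes at that moment; what a row does not reach only later rows make up. A row lasts 1/10 s, in which the tool goes at most 50 mm and 8.59 degrees, less where a joint would pass 70% of its speed; a pose out of reach is approached as far as the arm can. A call with a gripper value outside its range is refused whole. The fingers move at their own pace and stop on an object; the grip force is fixed at half the most. Time passes only in rows, so rows that repeat a pose let the fingers close, or fill a call up. It gives the time, the measured TCP pose, the force and the opening at its end, in the units of the state.
- env.get_state(): the state, without advancing time (a new reading comes with each control period).
- env.snapshot(name): name is "scene" or "top"; returns a dict with "img" (400x640x3 uint8, red, green, blue), "vfov" (degrees; the focal length in pixels is half the picture's height over the tangent of half this angle, whatever the lens; pixels are square), "cx", "cy" (the principal point, pixels), "k1" (the pictures are not rectified: a ray, as slopes to the right and down, at radius r is drawn at 1 + k1 r^2 times it, then the intrinsics apply), "rvec" (rotation vector, rad) and "tvec" (3), from world to camera coordinates, as OpenCV has them. Camera axes: x right, y down, z forward; pixel columns grow to the right and rows downward; lengths in m; the calibration is good to about 2 mm. A picture is of the moment at which its call begins. There is no depth.
- env.sign_off(): hands the job in, once; it reports no verdict.
Trained networks look in the newest picture that a camera, given by its name, has taken for a name from the list of things; names that differ only in an ending like _2 or _b are one class to them, and where a whole thing is asked for, a point or a joint stands for the part that bears it (a point fixed in the world has none). Each returns a list of dicts, best first, with "confidence" (0 to 1); they miss things now and then, are a little off and sometimes report something else, mostly with a low value. They report only what shows in the picture. A call takes as long as a camera call. They do not tell look-alikes from the thing itself.
- env.recognise(camera, name): "centre" ([row, column] in pixels, amid what is visible of it).
- env.silhouettes(camera, name): "region" (400x640 bool, what is visible of it) and "centre" ([row, column] in pixels, amid what is visible of it).
- env.landmark_of(camera, name): "centre" ([row, column] in pixels: a listed point, or the origin of a listed thing).
The state is a dict: "t": time; "qpos": joint angles; "dq": joint speeds; "tau": joint torques, N m; "tcp_pos": TCP position; "tool_rot": TCP orientation; "ft_force": force on the tool from outside, world axes, zero at the start; "moment": the same for the moment, N m; "width": opening from 0.0 (shut) to 1.0 (fully open).
Only numpy, scipy, OpenCV 4.12 (cv2) and the standard library are available. Lean on these libraries where they do the work, as an engineer would, in place of code of your own. Each camera call takes 0.05 s, during which the arm holds its last target.

## Working session

There is one attempt and no reset: what is moved stays moved. The work goes in short steps, Python scripts to look and compute and a tool call to move; the robot and the scene stay as the last step left them, time stands still between calls to the robot, and variables do not carry over. Pictures are saved under pics/ and viewed, and the job is handed in when it is done.

Besides the shell and the picture viewer there is one more tool, called after "Emit:" by a JSON object that holds its "api" and its "payload", one argument or row to a line. drive_tool: Moves the arm, as the interface text tells. Its arguments: {"type":"object","properties":{"deltas":{"type":"string"}},"required":["deltas"]}

```bash
ls; mkdir -p pics; python3 - <<'E'
from workcell import env
import cv2
s=env.get_state();print(s)
for n in("scene","top"):
    d=env.snapshot(n);print({k:v for k,v in d.items() if k!='img'})
    cv2.imwrite(f"pics/{n}0.png",d['img'][:,:,::-1])
E
```

```text
pics
{'t': 0.0, 'qpos': array([ 6.74121041e+01,  2.02626406e+01,  9.36276630e+01, -3.67180829e-04,
        6.61870455e+01, -1.35336822e-01]), 'dq': array([ 0.04642764,  0.00579102, -0.02044411,  0.09360398, -0.0493577 ,
       -0.02898707]), 'tau': array([ 8.32393380e-04, -5.93813324e+01, -3.34227169e+01,  6.99423370e-02,
        2.32962286e-02, -1.26705836e-04]), 'tcp_pos': array([0.23850226, 0.57720618, 0.22787255]), 'tool_rot': array([ -89.88665506,   89.92265013, -112.3390657 ]), 'ft_force': array([ 0.36538552, -1.28475019, -0.5346055 ]), 'moment': array([ 0.05205184, -0.02495715, -0.00271369]), 'width': 1.0007136768074465}
{'vfov': 52.97193472802134, 'cx': 320.89814103578624, 'cy': 202.32273012156966, 'k1': -0.08156061378091488, 'rvec': array([ 1.1077811 ,  2.60211695, -0.78001968]), 'tvec': array([ 0.42714751, -0.28047747,  1.22188186])}
{'vfov': 47.51598777633879, 'cx': 320.5328252125225, 'cy': 194.20037764822453, 'k1': 0.036141969339071836, 'rvec': array([ 1.94295714, -2.26623217,  0.24439525]), 'tvec': array([0.04360981, 0.5476292 , 1.24864877])}
```

View pics/scene0.png

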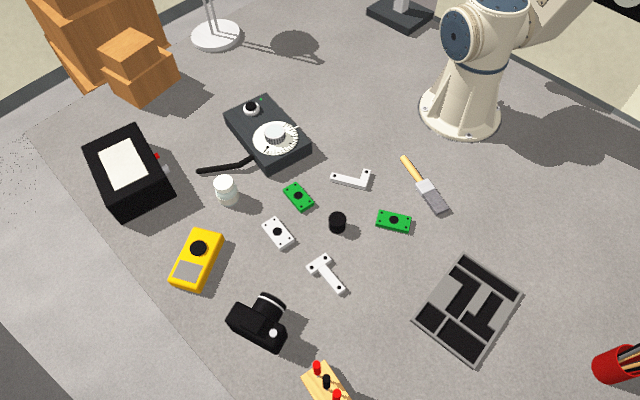

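View pics/top0.png

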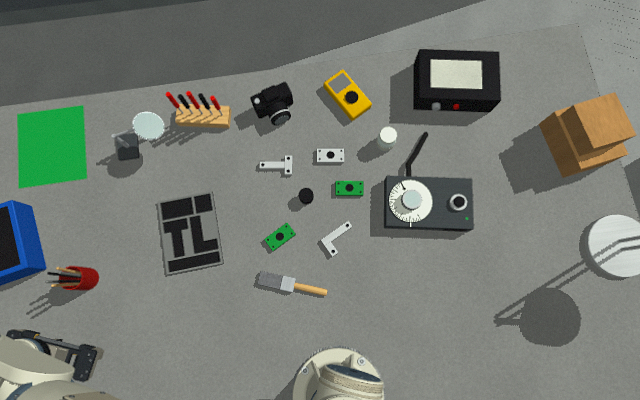

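```bash
cat > h.py <<'E'
import numpy as np,cv2,pickle
from scipy.optimize import minimize
from scipy.spatial.transform import Rotation as Ro
def cam(d):
    f=200/np.tan(np.radians(d['vfov'])/2)
    return dict(f=f,c=np.array([d['cx'],d['cy']]),k=d['k1'],R=cv2.Rodrigues(np.array(d['rvec']))[0],t=np.array(d['tvec']))
def proj(c,P):
    P=np.atleast_2d(P)@c['R'].T+c['t']; s=P[:,:2]/P[:,2:]
    r2=(s**2).sum(1,keepdims=True); return s*(1+c['k']*r2)*c['f']+c['c']   # x(col),y(row)
def unproj(c,uv,z):
    q=(np.atleast_2d(uv)-c['c'])/c['f']; s=q.copy()
    for _ in range(20): s=q/(1+c['k']*(s**2).sum(1,keepdims=True))
    d=np.c_[s,np.ones(len(s))]@c['R']; o=-c['R'].T@c['t']
    return o+d*((z-o[2])/d[:,2])[:,None]
def snap(n,name=None):
    from workcell import env
    d=env.snapshot(n)
    if name: cv2.imwrite(f'pics/{name}.png',d['img'][:,:,::-1])
    return d['img'],cam(d)
def crop(img,r0,r1,c0,c1,s,name): 
    cv2.imwrite(f'pics/{name}.png',cv2.resize(img[r0:r1,c0:c1,::-1],None,fx=s,fy=s,interpolation=cv2.INTER_CUBIC))
def rect(x0,x1,y0,y1): return np.array([[x0,y0],[x1,y0],[x1,y1],[x0,y1]])/1000.
PARTS=dict(bar=[rect(-70,70,-11,11)],tee=[rect(-56,20,-11,11),rect(20,44,-30,30)],
 ell=[rect(-56,44,-11,11),rect(22,44,-11,49)],plate=[rect(-42,42,-22,22)],tray=[rect(-110,110,-81,81)])
S=8
def render(c,polys,pose,z0,h,box):
    x,y,a=pose;r0,r1,c0,c1=box
    m=np.zeros(((r1-r0)*S,(c1-c0)*S),np.uint8);ca,sa=np.cos(a),np.sin(a)
    for p in polys:
        w=p@np.array([[ca,sa],[-sa,ca]])+[x,y]
        P=np.r_[np.c_[w,np.full(len(w),z0)],np.c_[w,np.full(len(w),z0+h)]]
        uv=(proj(c,P)+.5-[c0,r0])*S
        hu=cv2.convexHull(uv.astype(np.float32))
        cv2.fillConvexPoly(m,np.round(hu*16).astype(np.int32),255,shift=4)
    return cv2.resize(m,(c1-c0,r1-r0),interpolation=cv2.INTER_AREA)/255.
def fit(views,polys,pose0,z0,h):
    # views: list of (cam, softmask, box)
    def cost(p): return sum(np.abs(render(c,polys,p,z0,h,b)-m).sum() for c,m,b in views)
    best=None
    r=minimize(cost,pose0,method='Nelder-Mead',options=dict(initial_simplex=np.array(pose0)+np.array([[0,0,0],[.008,0,0],[0,.008,0],[0,0,.12]]),xatol=1e-5,fatol=1e-3,maxiter=400))
    return r.x,r.fun
E
python3 - <<'E'
from h import *
from workcell import env
for cn in('top','scene'):
    img,c=snap(cn)
    pickle.dump((img,c),open(cn+'.pkl','wb'))
    for n in['bar','tee','ell','plate','tray','pocket_bar','pocket_tee','pocket_ell','pocket_plate','unit','ring_grip','shutter_top','lens','jar']:
        z={'pocket':.004,'ring':.07,'shutte':.068}.get(n.split('_')[0][:6],0)
        for r in env.landmark_of(cn,n)[:3]:
            p=r['centre'];print(cn,n,np.round(p,1),round(r['confidence'],2),unproj(c,[p[1],p[0]],z)[0].round(4))
    if cn=='top':
        crop(img,180,285,145,305,5,'t1');crop(img,130,270,250,400,4,'t2');crop(img,165,240,370,490,6,'t3')
E
```

```text
top tee [165.5 277.1] 0.87 [0.6705 0.0754 0.    ]
top ell [236.1 334.9] 0.95 [ 0.4293 -0.0649  0.    ]
top plate [156.7 330.4] 0.96 [ 0.6732 -0.0902  0.    ]
top plate [234.3 279.8] 0.87 [0.4595 0.0953 0.    ]
top plate [188.6 346.1] 0.78 [ 0.5665 -0.1213  0.    ]
top tray [230.3 186.7] 0.77 [0.5137 0.3658 0.    ]
top pocket_bar [259.2 193.2] 0.87 [0.4256 0.3534 0.004 ]
top pocket_tee [236.1 178.2] 0.7 [0.4997 0.3908 0.004 ]
top pocket_ell [234.9 197.3] 0.9 [0.4946 0.3352 0.004 ]
top pocket_plate [209.2 177.5] 0.55 [0.5804 0.3861 0.004 ]
top unit [205.2 427.7] 0.93 [ 0.4788 -0.3539  0.    ]
top unit [200.7 460.3] 0.7 [ 0.4774 -0.4526  0.    ]
top ring_grip [198.3 410.8] 0.57 [ 0.4945 -0.2924  0.07  ]
top shutter_top [202.5 459.6] 0.59 [ 0.4618 -0.4267  0.068 ]
top lens [197.1 306.8] 0.6 [ 0.5587 -0.      0.    ]
top lens [232.3 197.8] 0.3 [0.5028 0.334  0.    ]
top jar [144.5 382.9] 0.91 [ 0.6871 -0.2564  0.    ]
scene bar [308.  466.1] 0.52 [0.5127 0.3573 0.    ]
scene tee [272.3 321.8] 0.88 [0.6736 0.0614 0.    ]
scene ell [180.8 352.7] 0.93 [ 0.4254 -0.0627  0.    ]
scene plate [2
[... 266 characters left out ...]
 ]
scene pocket_tee [317.4 483.5] 0.91 [0.5061 0.398  0.004 ]
scene pocket_tee [137.7 264.6] 0.36 [ 0.488  -0.3509  0.004 ]
scene pocket_ell [295.2 465.4] 0.73 [0.4904 0.3391 0.004 ]
scene pocket_plate [343.6 462.3] 0.83 [0.5863 0.3956 0.004 ]
scene unit [138.6 265.8] 0.85 [ 0.4859 -0.3487  0.    ]
scene unit [133.8 273.7] 0.68 [ 0.4573 -0.3458  0.    ]
scene ring_grip [133.3 269.7] 0.94 [ 0.5015 -0.3013  0.07  ]
scene shutter_top [103.8 250.9] 0.61 [ 0.4607 -0.4298  0.068 ]
scene lens [226.4 334.5] 0.91 [ 0.5626 -0.0017  0.    ]
scene jar [201.  229.9] 0.91 [ 0.6969 -0.2535  0.    ]
scene jar [134.1 271.5] 0.67 [ 0.4626 -0.3497  0.    ]
scene jar [235.2 275.8] 0.66 [ 0.6817 -0.09    0.    ]
```

View pics/t1.png

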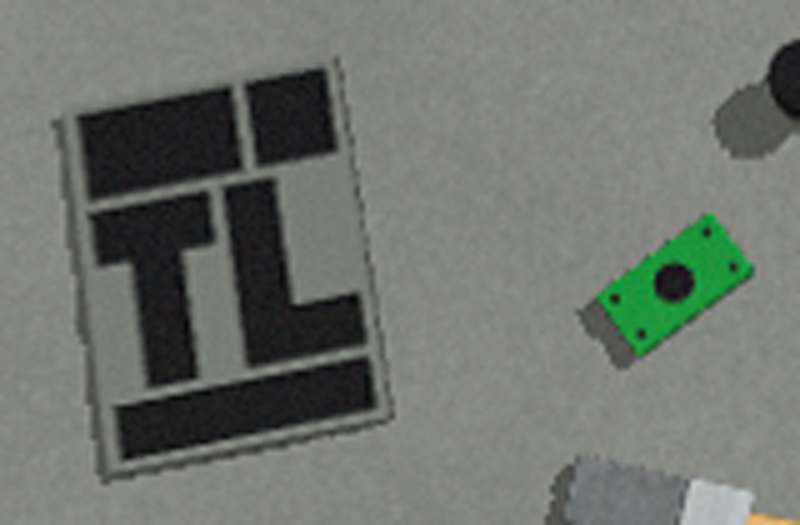

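View pics/t2.png

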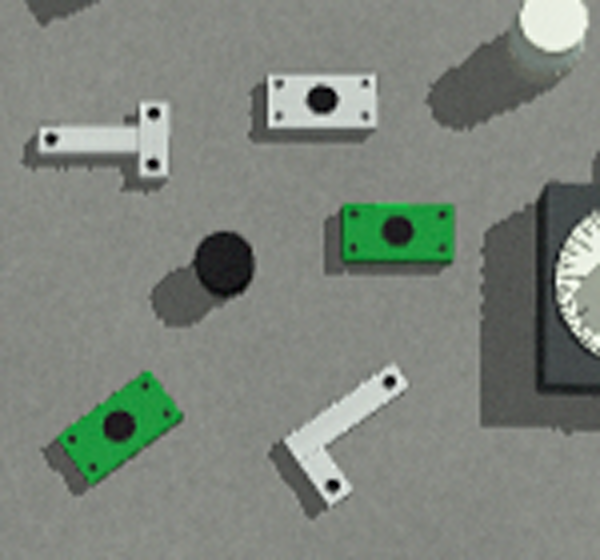

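View pics/t3.png

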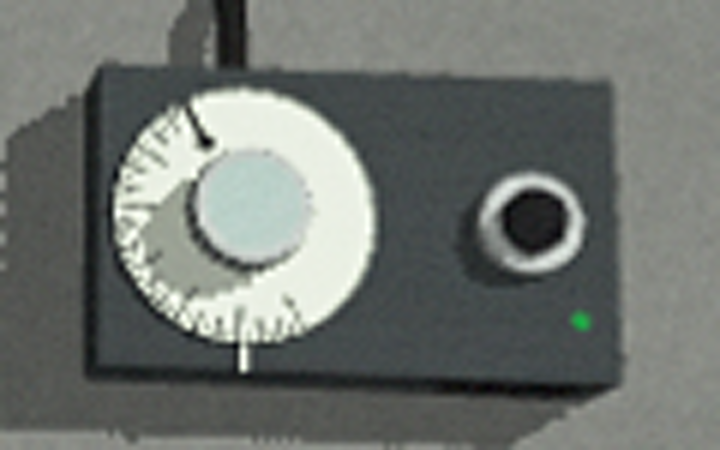

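```bash
cat > meas.py <<'E'
from h import *
def softmask(img,seed,box,dark=False):
    r0,r1,c0,c1=box; g=img[r0:r1,c0:c1].astype(float)
    sat=g.max(2)-g.min(2); g=g.mean(2)
    bg=np.median(img[max(0,r0-10):r1+10,max(0,c0-10):c1+10].mean(2)) if not dark else 130.
    return g,bg
def part_mask(img,seedrc,rad=26):
    r,c=map(int,seedrc);box=(r-rad,r+rad,c-rad-6,c+rad+6)
    g=img[box[0]:box[1],box[2]:box[3]].astype(float)
    sat=g.max(2)-g.min(2);g=g.mean(2);g[sat>60]=100
    bg=np.median(g); hi=np.percentile(g,97)
    m=np.clip((g-bg)/(hi-bg),0,1); m[m<.2]=0
    hard=(m>.45).astype(np.uint8)
    n,l,st,ce=cv2.connectedComponentsWithStats(hard)
    # component nearest to seed
    i=min(range(1,n),key=lambda i:np.hypot(*(np.argwhere(l==i)-[rad,rad+6]).T).min()-0.02*st[i,4])
    k=(l==i).astype(np.uint8)
    near=cv2.dilate(k,np.ones((3,3)))
    m=m*near
    cs,_=cv2.findContours(k,cv2.RETR_EXTERNAL,cv2.CHAIN_APPROX_NONE)
    fill=np.zeros_like(k);cv2.drawContours(fill,cs,-1,1,-1)
    inner=cv2.erode(fill,np.ones((3,3)));m[inner>0]=1
    # holes near edge
    m=np.maximum(m,cv2.morphologyEx(m,cv2.MORPH_CLOSE,np.ones((3,3))) *fill)
    return m,box
E
python3 - <<'E'
from meas import *
V={n:pickle.load(open(n+'.pkl','rb')) for n in('top','scene')}
seeds=dict(tee=dict(top=(165,277),scene=(272,322)),ell=dict(top=(236,336),scene=(180,352)),plate=dict(top=(156,330),scene=(232,278)))
init=dict(tee=(.67,.075,np.pi*1.5),ell=(.43,-.064,0),plate=(.672,-.091,np.pi/2))
img,c=V['top']
for w in ([0.7,0,0],[.7,.1,0],[.6,0,0]): print(w,proj(c,w).round(1))
for n in seeds:
    for cs in(['top'],['scene'],['top','scene']):
        vs=[]
        for cn in cs:
            m,b=part_mask(V[cn][0],seeds[n][cn]);vs.append((V[cn][1],m,b))
            cv2.imwrite(f'pics/m_{n}_{cn}.png',cv2.resize((m*255).astype(np.uint8),None,fx=4,fy=4,interpolation=0))
        best=None
        for a in np.arange(0,2*np.pi,np.pi/4):
            x,f=fit(vs,PARTS[n],(init[n][0],init[n][1],a),0,.016)
            if best is None or f<best[1]: best=(x,f)
        x,f=best;print(n,cs,x[:2].round(4),np.degrees(x[2]).round(1),round(f,1),[round(m.sum()) for _,m,_ in vs])
E
```

```text
[0.7, 0, 0] [[300.1 152.8]]
[0.7, 0.1, 0] [[267.9 157.6]]
[0.6, 0, 0] [[304.8 184. ]]
tee ['top'] [0.6725 0.073 ] 265.5 104.1 [282]
tee ['scene'] [0.6695 0.0712] 259.5 139.7 [521]
tee ['top', 'scene'] [0.6694 0.0727] 260.3 246.3 [282, 521]
ell ['top'] [ 0.4348 -0.0642] 116.7 59.3 [322]
ell ['scene'] [ 0.4283 -0.0691] 116.8 150.7 [333]
ell ['top', 'scene'] [ 0.435  -0.0646] 117.0 214.9 [322, 333]
plate ['top'] [ 0.6778 -0.0899] 81.2 74.2 [354]
plate ['scene'] [ 0.6749 -0.0956] 79.2 93.3 [527]
plate ['top', 'scene'] [ 0.6762 -0.0897] 79.4 172.8 [354, 527]
```

```bash
python3 - <<'E'
from h import *
V={n:pickle.load(open(n+'.pkl','rb')) for n in('top','scene')}
rows=[]
P=dict(tee=(.6694,.0727,260.3),ell=(.435,-.0646,117),plate=(.6762,-.0897,79.4))
for n,p in P.items():
    r=[]
    for cn in V:
        img,c=V[cn];u=proj(c,[p[0],p[1],0])[0].astype(int);s=7
        b=(u[1]-20,u[1]+20,u[0]-25,u[0]+25)
        im=cv2.resize(img[b[0]:b[1],b[2]:b[3],::-1],None,fx=s,fy=s,interpolation=0)
        a=np.radians(p[2]);ca,sa=np.cos(a),np.sin(a)
        for q in PARTS[n]:
            for z,col in((.016,(0,0,255)),(0,(255,0,0))):
                w=q@np.array([[ca,sa],[-sa,ca]])+p[:2]
                uv=(proj(c,np.c_[w,np.full(4,z)])+.5-[b[2],b[0]])*s
                cv2.polylines(im,[uv.astype(np.int32)],1,col)
        r.append(im)
    rows.append(np.hstack(r))
cv2.imwrite('pics/ov.png',cv2.resize(np.vstack(rows),(700,840)[:2])[:,:])
cv2.imwrite('pics/ov.png',cv2.resize(np.vstack(rows),None,fx=.71,fy=.71))
E
```

```text
(no output)
```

View pics/ov.png

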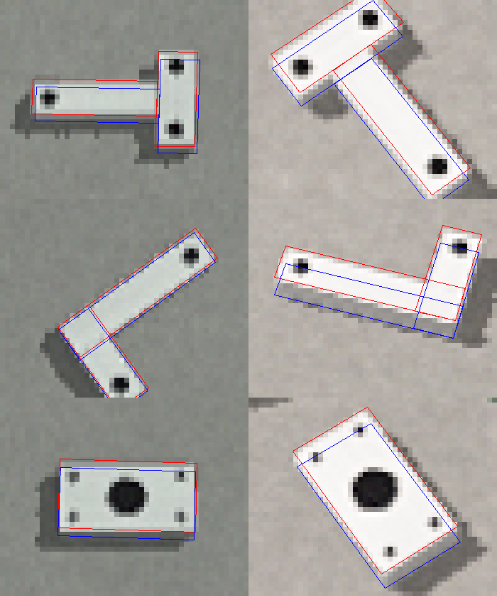

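```bash
python3 - <<'E'
from meas import *
V={n:pickle.load(open(n+'.pkl','rb')) for n in('top','scene')}
seeds=dict(tee=dict(top=(165,277),scene=(272,322)),ell=dict(top=(236,336),scene=(180,352)),plate=dict(top=(156,330),scene=(232,278)))
P=dict(tee=(.6694,.0727,4.62),ell=(.435,-.0646,2.04),plate=(.6762,-.0897,1.45))
rows=[]
for n in seeds:
    for cs in(['top'],['scene'],['top','scene']):
        vs=[]
        for cn in cs:
            m,b=part_mask(V[cn][0],seeds[n][cn])
            m=np.clip((m-.35)/.3,0,1) # sharpen
            vs.append((V[cn][1],m,b))
        best=None
        for da in(-.15,0,.15):
            x,f=fit(vs,PARTS[n],np.array(P[n])+[0,0,da],.016,0)
            if best is None or f<best[1]: best=(x,f)
        x,f=best;print(n,cs,x[:2].round(4),np.degrees(x[2]).round(1),round(f,1),[round(m.sum()) for _,m,_ in vs])
    r=[]
    for cn in V:
        img,c=V[cn];u=proj(c,[x[0],x[1],0])[0].astype(int);s=7
        b=(u[1]-20,u[1]+20,u[0]-25,u[0]+25)
        im=cv2.resize(img[b[0]:b[1],b[2]:b[3],::-1],None,fx=s,fy=s,interpolation=0)
        ca,sa=np.cos(x[2]),np.sin(x[2])
        for q in PARTS[n]:
                w=q@np.array([[ca,sa],[-sa,ca]])+x[:2]
                uv=(proj(c,np.c_[w,np.full(4,.016)])+.5-[b[2],b[0]])*s
                cv2.polylines(im,[uv.astype(np.int32)],1,(0,0,255))
        r.append(im)
    rows.append(np.hstack(r))
cv2.imwrite('pics/ov2.png',cv2.resize(np.vstack(rows),None,fx=.71,fy=.71))
# pockets
T=dict(pocket_bar=('bar',(.42,.355,np.pi/2)),pocket_tee=('tee',(.503,.394,0.)),pocket_ell=('ell',(.4925,.337,np.pi)),pocket_plate=('plate',(.583,.39,np.pi/2)))
def grow(p): return p+np.sign(p-p.mean(0))*.005
for pn,(n,p0) in T.items():
    polys=[grow(q) for q in PARTS[n]]
    for cs in(['top'],['scene'],['top','scene']):
        vs=[]
        for cn in cs:
            img,c=V[cn]; u=proj(c,[p0[0],p0[1],.004])[0].astype(int);R=40
            b=(u[1]-R,min(u[1]+R,400),u[0]-R,u[0]+R)
            g=img[b[0]:b[1],b[2]:b[3]].mean(2)
            m=np.clip((105-g)/75,0,1)
            l=cv2.connectedComponents((m>.5).astype(np.uint8))[1]
            # component with most overlap with model
            rr=render(c,polys,p0,.004,0,b)>.5
            i=max(range(1,l.max()+1),key=lambda i:((l==i)&rr).sum())
            m=m*cv2.dilate((l==i).astype(np.uint8),np.ones((3,3)))
            vs.append((c,m,b))
        def cost(p): return sum(np.abs(np.minimum(render(c,polys,p,.004,0,b),render(c,polys,p,.011,0,b))-m).sum() for c,m,b in vs)
        best=None
        for da in(-.1,.15,.3):
            q0=np.array(p0)+[0,0,da]
            r=minimize(cost,q0,method='Nelder-Mead',options=dict(initial_simplex=q0+np.array([[0,0,0],[.008,0,0],[0,.008,0],[0,0,.12]]),xatol=1e-5,fatol=1e-3))
            if best is None or r.fun<best.fun:best=r
        x=best.x;print(pn,cs,x[:2].round(4),np.degrees(x[2]).round(1),round(best.fun,1),[round(m.sum()) for _,m,_ in vs])
E
```

```text
tee ['top'] [0.67   0.0725] 261.2 47.0 [283]
tee ['scene'] [0.6721 0.0734] 261.1 29.8 [531]
tee ['top', 'scene'] [0.6713 0.0736] 261.2 101.1 [283, 531]
ell ['top'] [ 0.4343 -0.0642] 116.4 37.1 [326]
ell ['scene'] [ 0.4365 -0.0635] 116.5 23.2 [333]
ell ['top', 'scene'] [ 0.4357 -0.0638] 116.3 82.4 [326, 333]
plate ['top'] [ 0.6748 -0.0894] 81.4 35.7 [352]
plate ['scene'] [ 0.6777 -0.0893] 81.1 18.1 [535]
plate ['top', 'scene'] [ 0.6771 -0.0893] 80.7 81.7 [352, 535]
pocket_bar ['top'] [0.4198 0.3517] 92.7 20.5 [548]
pocket_bar ['scene'] [0.4203 0.3519] 92.8 45.0 [669]
pocket_bar ['top', 'scene'] [0.4199 0.3521] 92.8 67.8 [548, 669]
pocket_tee ['top'] [0.5009 0.3948] 2.5 25.2 [515]
pocket_tee ['scene'] [0.5015 0.3954] 2.8 53.5 [858]
pocket_tee ['top', 'scene'] [0.5012 0.3951] 2.7 83.9 [515, 858]
pocket_ell ['top'] [0.4916 0.3354] 182.8 20.0 [519]
pocket_ell ['scene'] [0.4922 0.3363] 183.2 40.9 [791]
pocket_ell ['top', 'scene'] [0.4917 0.3359] 183.2 75.3 [519, 791]
pocket_plate ['top'] [0.5835 0.3877] 92.8 18.2 [528]
pocket_plate ['scene'] [0.5842 0.3881] 92.4 48.6 [996]
pocket_plate ['top', 'scene'] [0.5838 0.3881] 92.7 73.5 [528, 996]
```

View pics/ov2.png

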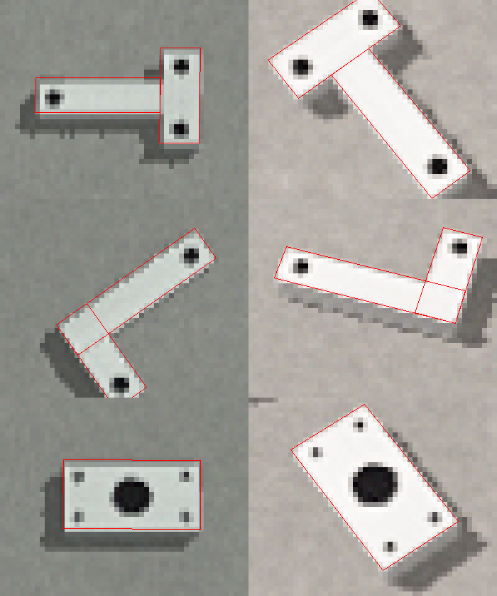

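```bash
cat > mv.py <<'E'
import sys
from h import *
from workcell import env
def show(x=None,y=None,z=None,jaw=None):
    """print tool-axis delta; jaw in deg (mod 180) world direction of tool y"""
    s=env.get_state();R=Ro.from_euler('xyz',s['tool_rot'],degrees=True).as_matrix()
    yd=np.degrees(np.arctan2(R[1,1],R[0,1]))
    print('t',round(s['t'],2),'tcp',s['tcp_pos'].round(4),'xax',R[:,0].round(3),'jaw',yd.round(2),'q1,q6',s['qpos'][[0,5]].round(1),'F',s['ft_force'].round(1),'w',round(s['width']*91.9,1))
    if x is None:return
    p=s['tcp_pos'];t=np.array([p[0] if x is None else x,p[1] if y is None else y,z])
    d=R.T@(t-p)
    a=0
    if jaw is not None:
        a=(jaw-yd+90)%180-90
        # target rot: tool x straight down, y along jaw
        j=np.radians(yd+a);Y=np.array([np.cos(j),np.sin(j),0]);X=np.array([0,0,-1.]);T=np.c_[X,Y,np.cross(X,Y)]
        rv=Ro.from_matrix(R.T@T).as_rotvec()
    else: rv=np.zeros(3)
    print('delta',d.round(4),'rotvec',rv.round(3),'world turn',round(a,1))
if __name__=='__main__':
    a=[float(v) for v in sys.argv[1:]]
    show(*a)
E
python3 mv.py .676 -.0893 .15 171.2; python3 mv.py .4355 -.064 .15 26.4;python3 mv.py .671 .073 .15 171.2
```

```text
t 1.6 tcp [0.2386 0.5776 0.2286] xax [-0. -0. -1.] jaw 67.55 q1,q6 [67.4 -0.1] F [ 1.  -0.6  0.3] w 92.0
delta [ 0.0786 -0.4494  0.6589] rotvec [1.333 0.    0.   ] world turn -76.4
t 1.6 tcp [0.2386 0.5776 0.2286] xax [-0. -0. -1.] jaw 67.55 q1,q6 [67.4 -0.1] F [ 1.  -0.6  0.3] w 92.0
delta [ 0.0786 -0.5178  0.427 ] rotvec [ 0.718 -0.     0.   ] world turn -41.2
t 1.6 tcp [0.2386 0.5776 0.2286] xax [-0. -0. -1.] jaw 67.55 q1,q6 [67.4 -0.1] F [ 1.  -0.6  0.3] w 92.0
delta [ 0.0786 -0.3013  0.5923] rotvec [1.333 0.    0.   ] world turn -76.4
```

Emit:
{"api": "drive_tool", "payload": {
  "deltas": "0 -0.012 0.018 0.05 0 0 0.07;0 -0.04 0.055 0.15 0 0 0.07;0 -0.065 0.095 0.25 0 0 0.07;0 -0.092 0.135 0.35 0 0 0.07;0 -0.12 0.175 0.45 0 0 0.07;0.01 -0.147 0.215 0.55 0 0 0.07;0.02 -0.174 0.255 0.65 0 0 0.07;0.03 -0.2 0.295 0.75 0 0 0.07;0.04 -0.228 0.335 0.85 0 0 0.07;0.04 -0.255 0.375 0.95 0 0 0.07"
}}

```text
t: 2.6
tcp_pos: [0.4876, 0.1955, 0.1875]
tool_rot: [-71.9, 89.9, -149.1]
ft_force: [0.1, 0.1, -0.3]
width: 0.76
```

```bash
python3 mv.py .676 -.0893 .10 171.2
```

```text
t 2.6 tcp [0.4876 0.1955 0.1875] xax [-0.002 -0.001 -1.   ] jaw 12.76 q1,q6 [21.7  8.9] F [ 0.1  0.1 -0.3] w 69.9
delta [0.0875 0.1209 0.3194] rotvec [0.376 0.001 0.002] world turn -21.6
```

Emit:
{"api": "drive_tool", "payload": {
  "deltas": "0 0.01 0.03 0.05 0 0 0.07;0.01 0.023 0.065 0.12 0 0 0.07;0.02 0.04 0.11 0.18 0 0 0.07;0.035 0.056 0.15 0.24 0 0 0.07;0.05 0.072 0.19 0.3 0 0 0.07;0.06 0.088 0.23 0.34 0 0 0.07;0.07 0.102 0.27 0.376 0 0 0.07;0.08 0.112 0.3 0.376 0 0 0.07;0.085 0.119 0.32 0.376 0 0 0.07;0.0875 0.119 0.32 0.376 0 0 0.07"
}}

```text
t: 3.6
tcp_pos: [0.6768, -0.0886, 0.1006]
tool_rot: [11.0, 90.0, -87.6]
ft_force: [0.0, 1.1, -0.2]
width: 0.765
```

```bash
python3 mv.py .676 -.0893 .022 171.2
```

```text
t 3.6 tcp [ 0.6768 -0.0886  0.1006] xax [ 0. -0. -1.] jaw -8.61 q1,q6 [-7.6  1.1] F [ 0.   1.1 -0.2] w 70.3
delta [ 0.0786 -0.0007  0.0008] rotvec [ 0.003  0.    -0.   ] world turn -0.2
```

Emit:
{"api": "drive_tool", "payload": {
  "deltas": "0.02 0 0 0 0 0 0.07;0.045 0 0 0 0 0 0.07;0.065 0 0 0 0 0 0.07;0.078 0 0 0 0 0 0.07;0.079 0 0 0 0 0 0.07;0.079 0 0 0 0 0 0.035;0.079 0 0 0 0 0 0.035;0.079 0 0 0 0 0 0.035;0.079 0 0 0 0 0 0.035;0.079 0 0 0 0 0 0.035"
}}

```text
t: 4.6
tcp_pos: [0.677, -0.0859, 0.0231]
tool_rot: [94.7, 89.9, -3.7]
ft_force: [-1.5, 0.4, 6.1]
width: 0.473
```

```bash
python3 mv.py .584 .388 .1 2.7;python3 -c "
from h import *
i,c=snap('scene');crop(i,140,290,200,400,4,'s1')"
```

```text
t 4.6 tcp [ 0.677  -0.0859  0.0231] xax [ 0.001 -0.    -1.   ] jaw -8.43 q1,q6 [-7.4  1.1] F [-1.5  0.4  6.1] w 43.5
delta [-0.0771 -0.1613 -0.4552] rotvec [-0.194  0.    -0.001] world turn 11.1
```

View pics/s1.png

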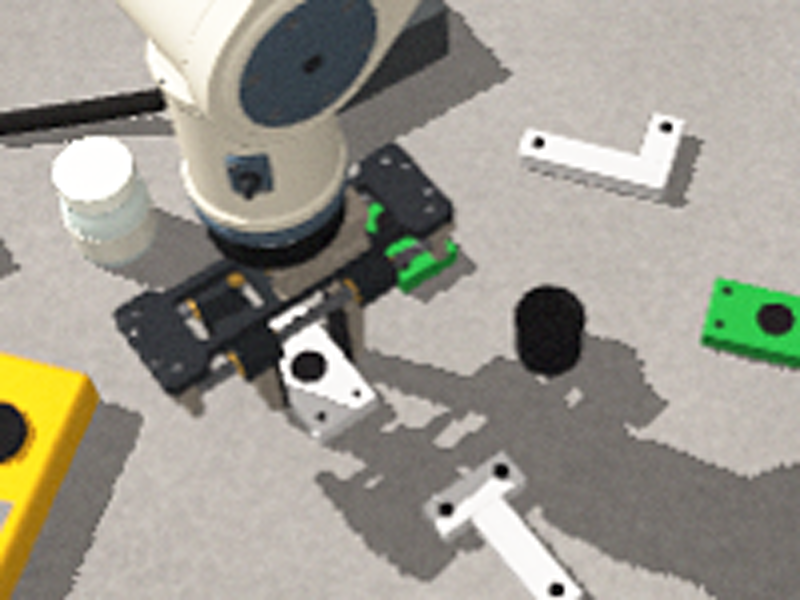

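Emit:
{"api": "drive_tool", "payload": {
  "deltas": "-0.005 0 0 0 0 0 0.035;-0.02 0 0 0 0 0 0.035;-0.04 0 0 0 0 0 0.035;-0.06 0 0 0 0 0 0.035;-0.08 0 0 0 0 0 0.035;-0.09 0 0 0 0 0 0.035;-0.09 0 0 0 0 0 0.035;-0.09 0 0 0 0 0 0.035;-0.09 0 0 0 0 0 0.035;-0.09 0 0 0 0 0 0.035"
}}

```text
t: 5.65
tcp_pos: [0.6757, -0.0858, 0.1109]
tool_rot: [-88.6, 89.9, 173.0]
ft_force: [-0.7, -1.4, -1.6]
width: 0.476
```

```bash
python3 mv.py .584 .388 .1 2.7;python3 -c "
from h import *
i,c=snap('scene');crop(i,140,290,200,400,4,'s2')"
```

```text
t 5.65 tcp [ 0.6757 -0.0858  0.1109] xax [-0.002  0.    -1.   ] jaw -8.42 q1,q6 [-7.4  1.1] F [-0.7 -1.4 -1.6] w 43.7
delta [ 0.0112 -0.1601 -0.4553] rotvec [-0.194 -0.     0.002] world turn 11.1
```

View pics/s2.png

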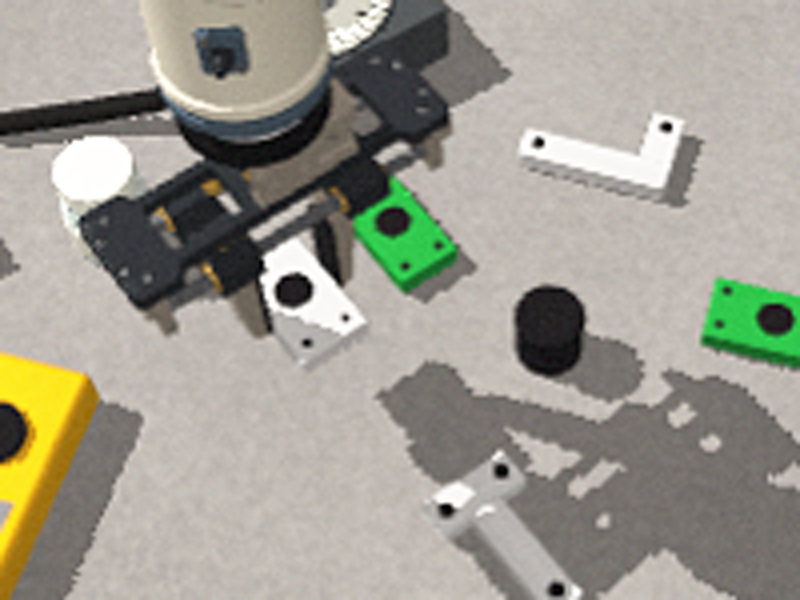

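```bash
python3 -c "
from h import *
c=pickle.load(open('scene.pkl','rb'))[1]
print(unproj(c,[273.2,212.5],.1038)); print(proj(c,[.6757,-.0885,.1038]))"
```

```text
[[ 0.67613808 -0.087899    0.1038    ]]
[[273.16542356 212.22558277]]
```

Emit:
{"api": "drive_tool", "payload": {
  "deltas": "0 -0.003 -0.01 0 0 0 0.035;0 -0.012 -0.035 -0.02 0 0 0.035;0 -0.026 -0.075 -0.04 0 0 0.035;0 -0.042 -0.12 -0.06 0 0 0.035;0 -0.058 -0.165 -0.08 0 0 0.035;0 -0.074 -0.21 -0.1 0 0 0.035;0 -0.09 -0.255 -0.12 0 0 0.035;0 -0.105 -0.3 -0.14 0 0 0.035;0 -0.118 -0.335 -0.16 0 0 0.035;0 -0.125 -0.355 -0.18 0 0 0.035"
}}

```text
t: 6.7
tcp_pos: [0.6033, 0.2873, 0.1119]
tool_rot: [-152.9, 90.0, 119.2]
ft_force: [0.8, -0.9, -1.8]
width: 0.476
```

Emit:
{"api": "drive_tool", "payload": {
  "deltas": "0 -0.009 -0.025 0 0 0 0.035;0 -0.018 -0.05 0 0 0 0.035;0 -0.028 -0.075 -0.012 0 0 0.035;0.005 -0.033 -0.092 -0.012 0 0 0.035;0.01 -0.036 -0.1 -0.012 0 0 0.035;0.011 -0.036 -0.102 -0.012 0 0 0.035;0.011 -0.036 -0.102 -0.012 0 0 0.035;0.011 -0.036 -0.102 -0.012 0 0 0.035;0.011 -0.036 -0.102 -0.012 0 0 0.035;0.011 -0.036 -0.102 -0.012 0 0 0.035"
}}

```text
t: 7.7
tcp_pos: [0.5658, 0.3838, 0.1013]
tool_rot: [103.5, 90.0, 16.1]
ft_force: [-0.2, 0.5, -1.8]
width: 0.474
```

```bash
python3 mv.py .584 .390 .028 2.7;python3 -c "
from h import *
i,c=snap('scene');crop(i,230,380,390,590,4,'s3');i,c=snap('top');crop(i,130,280,120,320,4,'s4')"
```

```text
t 7.7 tcp [0.5658 0.3838 0.1013] xax [ 0.  0. -1.] jaw 2.53 q1,q6 [34.  31.5] F [-0.2  0.5 -1.8] w 43.6
delta [ 0.0733  0.0184 -0.0054] rotvec [-0.003 -0.    -0.   ] world turn 0.2
```

View pics/s3.png

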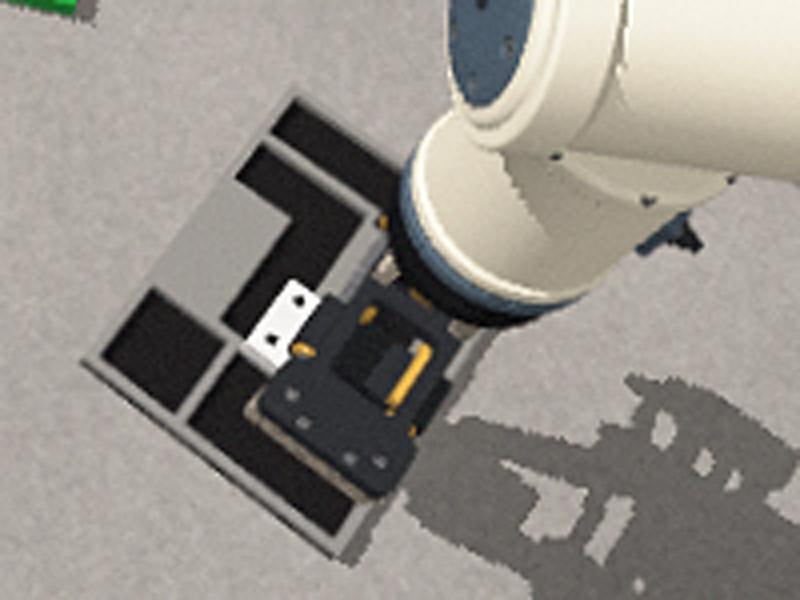

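Emit:
{"api": "drive_tool", "payload": {
  "deltas": "0 0.008 -0.003 0 0 0 0.035;0 0.018 -0.006 0 0 0 0.035;0.005 0.018 -0.006 0 0 0 0.035;0.02 0.018 -0.006 0 0 0 0.035;0.035 0.018 -0.006 0 0 0 0.035;0.05 0.018 -0.006 0 0 0 0.035;0.06 0.018 -0.006 0 0 0 0.035;0.06 0.018 -0.006 0 0 0 0.035;0.06 0.018 -0.006 0 0 0 0.035;0.06 0.018 -0.006 0 0 0 0.035"
}}

```text
t: 8.8
tcp_pos: [0.5836, 0.3915, 0.0417]
tool_rot: [122.0, 89.9, 34.5]
ft_force: [0.1, 0.7, -1.8]
width: 0.476
```

```bash
python3 mv.py .584 .390 .028 2.7;python3 -c "
from h import *
i,c=snap('scene');crop(i,260,380,390,550,5,'s3');i,c=snap('top');crop(i,150,270,120,280,5,'s4')"
```

```text
t 8.8 tcp [0.5836 0.3915 0.0417] xax [ 0.001  0.001 -1.   ] jaw 2.58 q1,q6 [33.7 31.2] F [ 0.1  0.7 -1.8] w 43.8
delta [0.0137 0.0003 0.0015] rotvec [-0.002 -0.001 -0.001] world turn 0.1
```

View pics/s3.png

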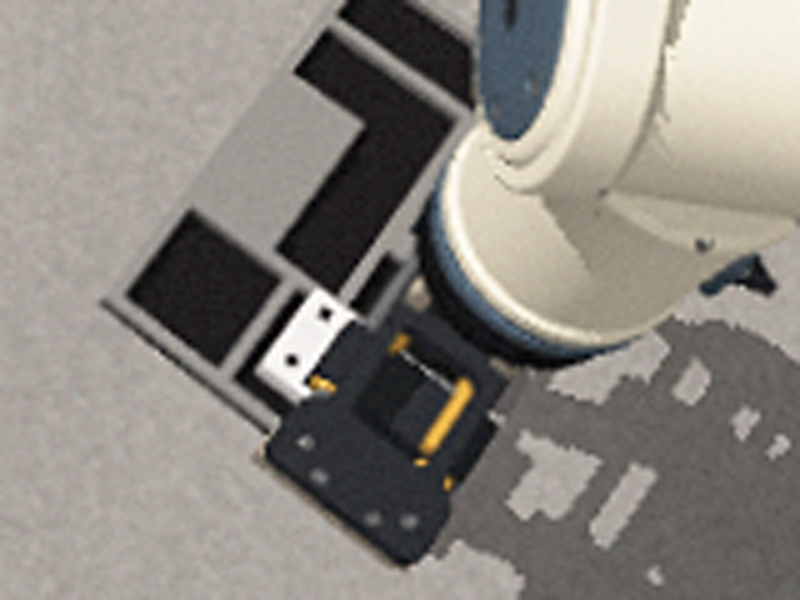

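View pics/s4.png

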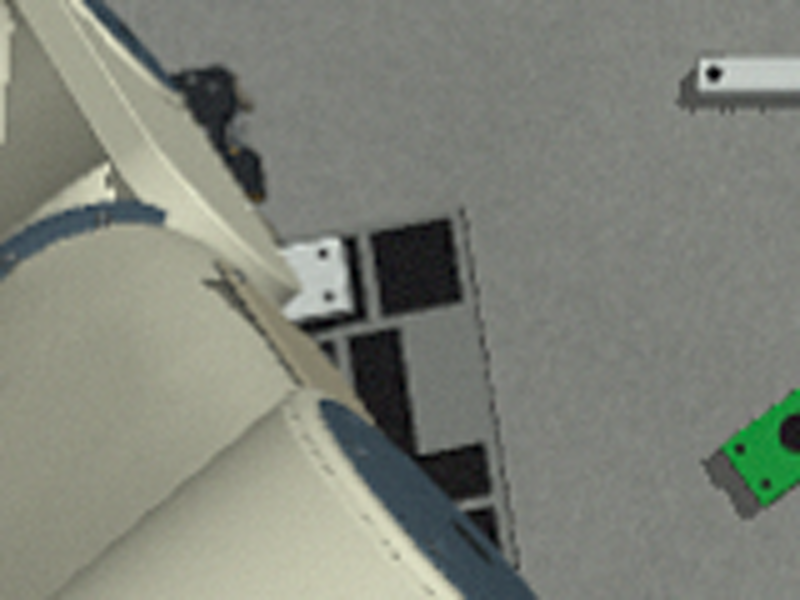

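Emit:
{"api": "drive_tool", "payload": {
  "deltas": "0.004 0 0.001 0 0 0 0.035;0.008 0 0.001 0 0 0 0.035;0.012 0 0.001 0 0 0 0.035;0.014 0 0.001 0 0 0 0.035;0.014 0 0.001 0 0 0 0.035;0.014 0 0.001 0 0 0 0.035;0.014 0 0.001 0 0 0 0.06;0.014 0 0.001 0 0 0 0.06;0.014 0 0.001 0 0 0 0.06;0.014 0 0.001 0 0 0 0.06"
}}

```text
t: 9.9
tcp_pos: [0.5832, 0.3902, 0.027]
tool_rot: [116.4, 90.0, 29.0]
ft_force: [-0.4, -0.5, -0.9]
width: 0.653
```

```bash
python3 mv.py .671 .073 .10 171.2
```

```text
t 9.9 tcp [0.5832 0.3902 0.027 ] xax [ 0.  0. -1.] jaw 2.58 q1,q6 [33.7 31.1] F [-0.4 -0.5 -0.9] w 60.0
delta [-0.073   0.0734  0.3209] rotvec [ 0.199 -0.    -0.   ] world turn -11.4
```

Up and toward the tee.

Emit:
{"api": "drive_tool", "payload": {
  "deltas": "-0.02 0 0 0 0 0 0.06;-0.05 0 0 0 0 0 0.06;-0.073 0.01 0.03 0.02 0 0 0.06;-0.073 0.018 0.075 0.05 0 0 0.06;-0.073 0.028 0.12 0.08 0 0 0.06;-0.073 0.038 0.165 0.11 0 0 0.06;-0.073 0.048 0.21 0.14 0 0 0.06;-0.073 0.058 0.255 0.17 0 0 0.06;-0.073 0.068 0.295 0.199 0 0 0.06;-0.073 0.0734 0.32 0.199 0 0 0.06"
}}

```text
t: 10.9
tcp_pos: [0.6716, 0.0708, 0.1002]
tool_rot: [65.9, 90.0, -33.1]
ft_force: [0.1, 1.3, 0.5]
width: 0.651
```

```bash
cat > look.py <<'E'
from meas import *
import sys
def part(n,p0,tops=('top','scene')):
    vs=[]
    for cn in tops:
        img,c=snap(cn); u=proj(c,[p0[0],p0[1],.016])[0]
        m,b=part_mask(img,(u[1],u[0])); m=np.clip((m-.35)/.3,0,1); vs.append((c,m,b))
    best=None
    for da in(-.15,0,.15):
        x,f=fit(vs,PARTS[n],np.array(p0)+[0,0,da],p0[3] if len(p0)>3 else .016,0)
        if best is None or f<best[1]: best=(x,f)
    x,f=best;print(n,tops,x[:2].round(4),np.degrees(x[2]).round(1),round(f,1));return x
E
python3 - <<'E'
from look import *
i,c=snap('scene');crop(i,200,380,300,550,3,'s5')
i,c=snap('top');crop(i,130,290,140,400,3,'s6')
E
python3 mv.py .671 .073 .022 171.2
```

```text
t 11.0 tcp [0.6717 0.0704 0.1002] xax [ 0.001 -0.001 -1.   ] jaw -9.02 q1,q6 [ 5.9 14.9] F [-0.8  0.6  0. ] w 60.0
delta [ 0.0782 -0.0012 -0.0025] rotvec [-0.004  0.001 -0.001] world turn 0.2
```

View pics/s5.png

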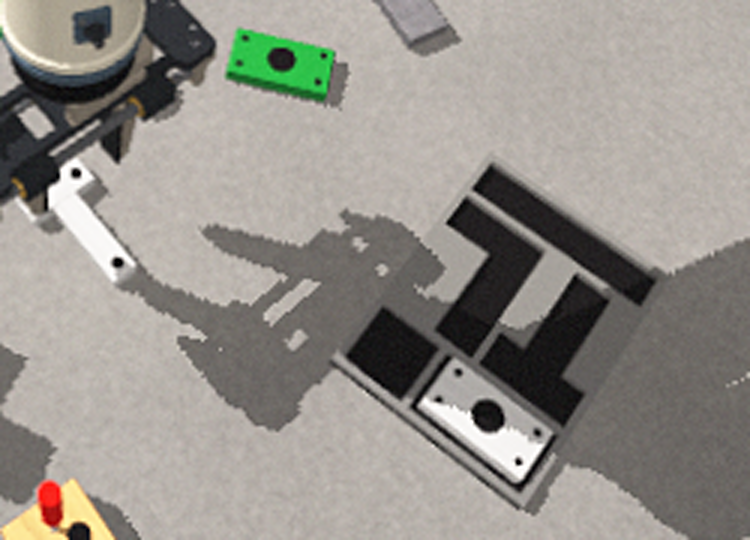

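View pics/s6.png

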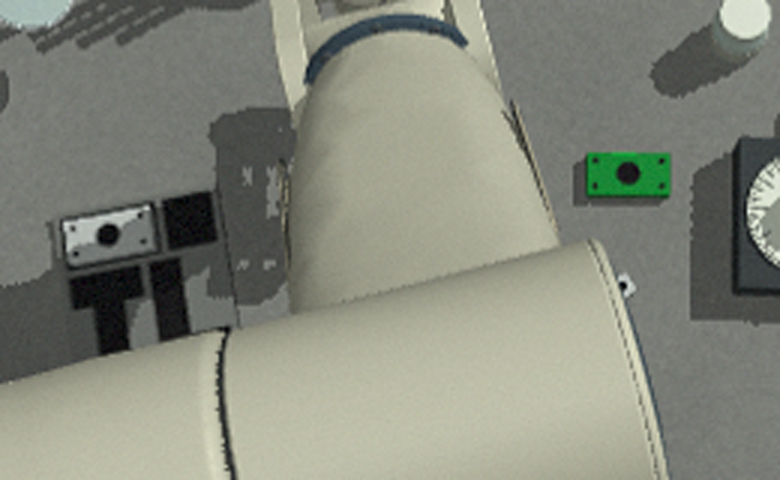

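Emit:
{"api": "drive_tool", "payload": {
  "deltas": "0.01 -0.001 -0.003 0 0 0 0.06;0.03 -0.001 -0.003 0 0 0 0.06;0.055 -0.001 -0.003 0 0 0 0.06;0.073 -0.001 -0.003 0 0 0 0.06;0.078 -0.001 -0.003 0 0 0 0.06;0.078 -0.001 -0.003 0 0 0 0.015;0.078 -0.001 -0.003 0 0 0 0.015;0.078 -0.001 -0.003 0 0 0 0.015;0.078 -0.001 -0.003 0 0 0 0.015;0.078 -0.001 -0.003 0 0 0 0.015"
}}

```text
t: 12.0
tcp_pos: [0.6708, 0.0769, 0.0228]
tool_rot: [106.0, 89.9, 7.1]
ft_force: [-0.2, 0.2, 0.5]
width: 0.243
```

Emit:
{"api": "drive_tool", "payload": {
  "deltas": "0 0 0 0 0 0 0.015;-0.01 0 0 0 0 0 0.015;-0.03 0 0 0 0 0 0.015;-0.05 0 0 0 0 0 0.015;-0.07 0 0 0 0 0 0.015;-0.08 0 0 0 0 0 0.015;-0.085 0 0 0 0 0 0.015;-0.085 0 0 0 0 0 0.015;-0.085 0 0 0 0 0 0.015;-0.085 0 0 0 0 0 0.015"
}}

```text
t: 13.0
tcp_pos: [0.6697, 0.0769, 0.106]
tool_rot: [-75.2, 89.9, -174.0]
ft_force: [0.4, -0.1, -1.5]
width: 0.235
```

```bash
python3 - <<'E'
from look import *
i,c=snap('scene');crop(i,180,330,240,440,4,'s7')
E
python3 mv.py .501 .395 .11 92.7
```

```text
t 13.05 tcp [0.6698 0.0769 0.1061] xax [-0.002 -0.    -1.   ] jaw -8.82 q1,q6 [ 6.4 15.2] F [-0.1 -0.8 -2.1] w 21.6
delta [-0.0037 -0.2156 -0.2885] rotvec [1.37e+00 1.00e-03 1.00e-03] world turn -78.5
```

View pics/s7.png

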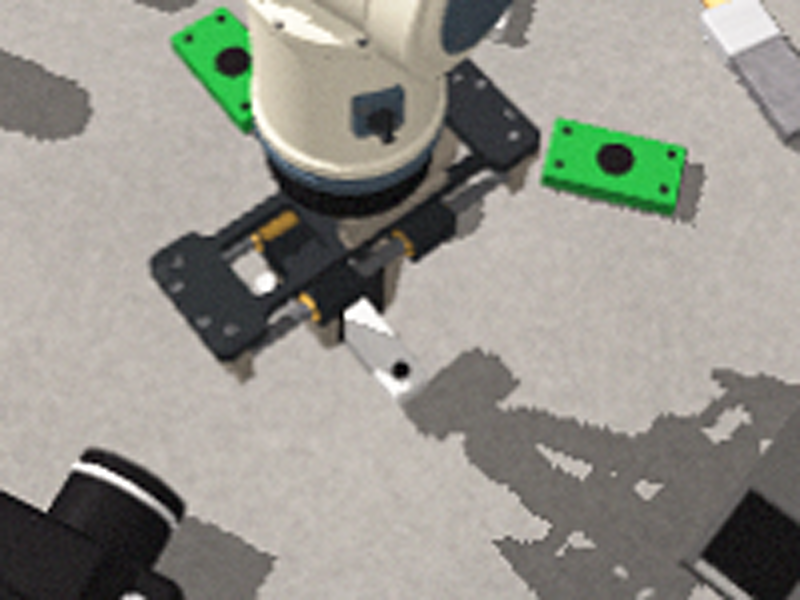

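```bash
python3 - <<'E'
from h import *
i,c=pickle.load(open('scene.pkl','rb'))
def dark(i,r,cc,R=4):
    g=i[r-R:r+R+1,cc-R:cc+R+1].mean(2);w=np.clip(120-g,0,None);y,x=np.mgrid[-R:R+1,-R:R+1]
    return [cc+(w*x).sum()/w.sum(),r+(w*y).sum()/w.sum()]
u=dark(i,287,339);print(u,unproj(c,u,.016))
j=cv2.imread('pics/s7.png')[::4,::4,::-1]
u=dark(j,92,100);u=[u[0]+240,u[1]+180];print(u,unproj(c,u,.0992))
E
python3 mv.py .498 .395 .11 92.7
```

```text
[np.float64(339.0), np.float64(286.85376999238383)] [[0.67696109 0.11906565 0.016     ]]
[np.float64(340.1244680851064), np.float64(272.45079787234044)] [[0.67693264 0.11963313 0.0992    ]]
t 13.05 tcp [0.6698 0.0769 0.1061] xax [-0.002 -0.    -1.   ] jaw -8.82 q1,q6 [ 6.4 15.2] F [-0.1 -0.8 -2.1] w 21.6
delta [-0.0037 -0.2185 -0.288 ] rotvec [1.37e+00 1.00e-03 1.00e-03] world turn -78.5
```

Emit:
{"api": "drive_tool", "payload": {
  "deltas": "0 -0.004 -0.005 -0.03 0 0 0.015;0 -0.015 -0.02 -0.12 0 0 0.015;0 -0.03 -0.04 -0.22 0 0 0.015;0 -0.047 -0.062 -0.33 0 0 0.015;0 -0.065 -0.085 -0.45 0 0 0.015;0 -0.083 -0.11 -0.57 0 0 0.015;0 -0.1 -0.132 -0.68 0 0 0.015;0 -0.115 -0.15 -0.78 0 0 0.015;0 -0.123 -0.162 -0.86 0 0 0.015;0 -0.127 -0.167 -0.9 0 0 0.015"
}}

```text
t: 14.05
tcp_pos: [0.5694, 0.2629, 0.1068]
tool_rot: [-136.6, 90.0, 176.5]
ft_force: [-0.8, 0.6, -1.4]
width: 0.234
```

```bash
python3 mv.py .498 .395 .10 92.7
```

```text
t 14.05 tcp [0.5694 0.2629 0.1068] xax [-0.001  0.    -1.   ] jaw 43.04 q1,q6 [ 24.6 -18.4] F [-0.8  0.6 -1.4] w 21.5
delta [ 0.0069  0.038  -0.1453] rotvec [-0.867 -0.001  0.   ] world turn 49.7
```

Emit:
{"api": "drive_tool", "payload": {
  "deltas": "0 0.004 -0.015 -0.1 0 0 0.015;0 0.01 -0.04 -0.22 0 0 0.015;0 0.018 -0.07 -0.34 0 0 0.015;0 0.026 -0.1 -0.47 0 0 0.015;0.002 0.032 -0.125 -0.6 0 0 0.015;0.004 0.036 -0.14 -0.72 0 0 0.015;0.006 0.038 -0.145 -0.82 0 0 0.015;0.006 0.038 -0.145 -0.865 0 0 0.015;0.006 0.038 -0.145 -0.865 0 0 0.015;0.006 0.038 -0.145 -0.865 0 0 0.015"
}}

```text
t: 15.05
tcp_pos: [0.5001, 0.3934, 0.101]
tool_rot: [-122.6, 90.0, -120.4]
ft_force: [-0.7, 0.8, -0.2]
width: 0.232
```

```bash
python3 mv.py .498 .395 .042 92.7; python3 - <<'E'
from look import *
i,c=snap('scene');crop(i,240,390,390,590,4,'s8')
E
```

```text
t 15.05 tcp [0.5001 0.3934 0.101 ] xax [-0. -0. -1.] jaw 92.2 q1,q6 [ 38.1 -54.1] F [-0.7  0.8 -0.2] w 21.3
delta [ 0.059   0.0017 -0.002 ] rotvec [-0.009 -0.     0.   ] world turn 0.5
```

View pics/s8.png

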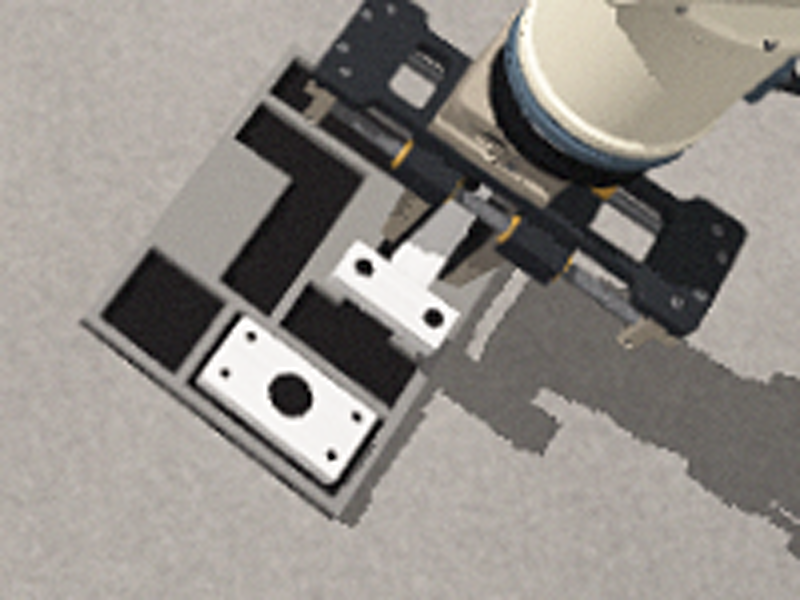

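```bash
python3 - <<'E'
from h import *
c=pickle.load(open('scene.pkl','rb'))[1]
w=unproj(c,[[481,306.75],[498.25,319.5]],.0942);print(w, w.mean(0),np.degrees(np.arctan2(*(w[1]-w[0])[1::-1])))
E
```

```text
[[0.53497369 0.37531406 0.0942    ]
 [0.53362552 0.4153666  0.0942    ]] [0.5342996  0.39534033 0.0942    ] 91.92785085590103
```

Emit:
{"api": "drive_tool", "payload": {
  "deltas": "0.01 0.001 -0.001 -0.01 0 0 0.015;0.03 0.001 -0.001 -0.01 0 0 0.015;0.05 0.001 -0.001 -0.01 0 0 0.015;0.058 0.001 -0.001 -0.01 0 0 0.015;0.063 0.001 -0.001 -0.01 0 0 0.015;0.068 0.001 -0.001 -0.01 0 0 0.015;0.072 0.001 -0.001 -0.01 0 0 0.015;0.0735 0.001 -0.001 -0.01 0 0 0.015;0.0735 0.001 -0.001 -0.01 0 0 0.015;0.0735 0.001 -0.001 -0.01 0 0 0.015"
}}

```text
t: 16.1
tcp_pos: [0.4991, 0.3948, 0.028]
tool_rot: [34.7, 90.0, 37.6]
ft_force: [-0.3, 0.9, -1.7]
width: 0.234
```

```bash
python3 mv.py .498 .395 .027 92.7; python3 - <<'E'
from look import *
i,c=snap('scene');crop(i,240,390,390,590,4,'s9')
E
```

```text
t 16.1 tcp [0.4991 0.3948 0.028 ] xax [ 0.  0. -1.] jaw 92.87 q1,q6 [ 38.2 -54.7] F [-0.3  0.9 -1.7] w 21.5
delta [ 0.001   0.0002 -0.0011] rotvec [ 0.003  0.    -0.   ] world turn -0.2
```

View pics/s9.png

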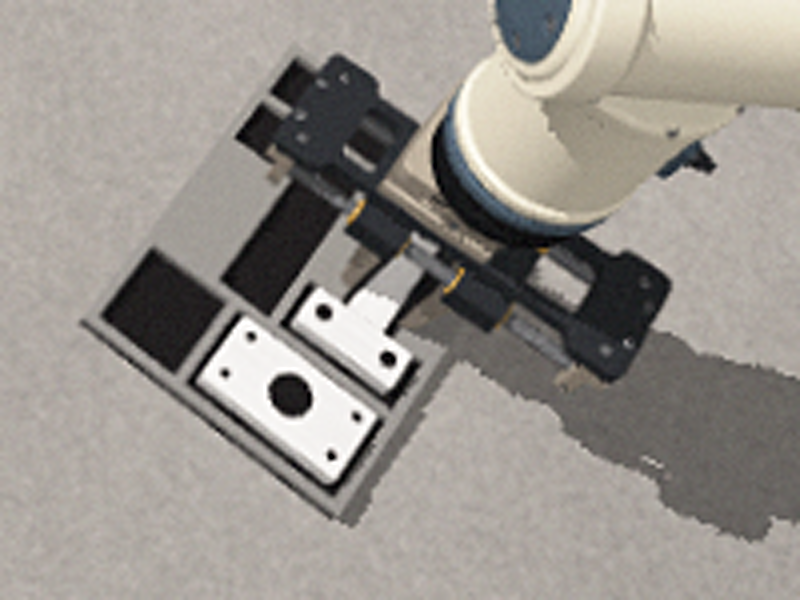

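Centred in its pocket. Release and retreat.

Emit:
{"api": "drive_tool", "payload": {
  "deltas": "0.001 0 0 0 0 0 0.015;0.001 0 0 0 0 0 0.034;0.001 0 0 0 0 0 0.034;0.001 0 0 0 0 0 0.034;0.001 0 0 0 0 0 0.034;-0.02 0 0 0 0 0 0.034;-0.05 0 0 0 0 0 0.034;-0.08 0 0 0 0 0 0.034;-0.085 0 0 0 0 0 0.05;-0.085 0 0 0 0 0 0.05"
}}

```text
t: 17.15
tcp_pos: [0.4995, 0.3951, 0.1136]
tool_rot: [35.0, 89.9, 37.9]
ft_force: [-0.0, -0.4, -0.4]
width: 0.524
```

```bash
python3 mv.py .4355 -.064 .11 26.4
```

```text
t 17.15 tcp [0.4995 0.3951 0.1136] xax [ 0.002  0.001 -1.   ] jaw 92.88 q1,q6 [ 38.2 -54.7] F [-0.  -0.4 -0.4] w 48.2
delta [ 0.0029 -0.4553 -0.0869] rotvec [ 1.16e+00  1.00e-03 -2.00e-03] world turn -66.5
```

Emit:
{"api": "drive_tool", "payload": {
  "deltas": "0 -0.01 -0.002 0.05 0 0 0.05;0 -0.04 -0.007 0.15 0 0 0.05;0 -0.08 -0.015 0.27 0 0 0.05;0 -0.12 -0.023 0.39 0 0 0.05;0 -0.165 -0.031 0.5 0 0 0.05;0 -0.21 -0.04 0.62 0 0 0.05;0 -0.255 -0.05 0.74 0 0 0.05;0 -0.3 -0.058 0.86 0 0 0.05;0 -0.34 -0.066 0.97 0 0 0.05;0 -0.36 -0.07 1.06 0 0 0.05"
}}

```text
t: 18.15
tcp_pos: [0.445, 0.029, 0.1113]
tool_rot: [-110.3, 89.8, -168.5]
ft_force: [-0.3, -0.3, -0.8]
width: 0.548
```

```bash
python3 mv.py .4355 -.064 .10 26.4; python3 - <<'E'
from look import *
i,c=snap('scene');pickle.dump((i,c),open('sc2.pkl','wb'))
cv2.imwrite('pics/s10.png',i[:,:,::-1])
u=proj(c,[.4355,-.064,.016])[0]
m,b=part_mask(i,(u[1],u[0]));m=np.clip((m-.35)/.3,0,1)
x,f=fit([(c,m,b)],PARTS['ell'],(.4355,-.064,2.03),.016,0);print(x[:2],np.degrees(x[2]),f)
E
```

```text
t 18.15 tcp [0.445  0.029  0.1113] xax [-0.003 -0.001 -1.   ] jaw 31.8 q1,q6 [  3.6 -28.2] F [-0.3 -0.3 -0.8] w 50.3
delta [ 0.0113 -0.0571  0.0741] rotvec [ 0.094 -0.001  0.003] world turn -5.4
[ 0.44055559 -0.07099469] 115.60306744895638 109.81366724907784
```

View pics/s10.png

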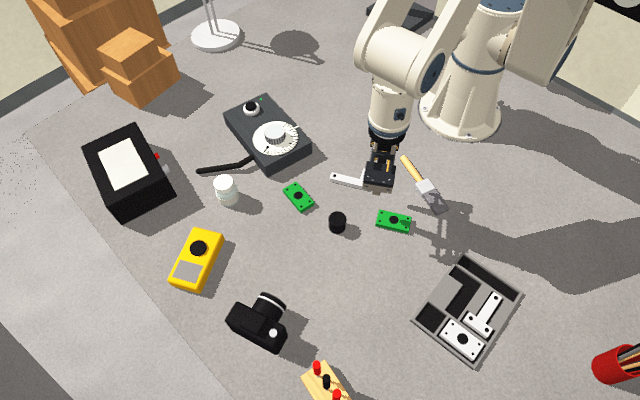

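Emit:
{"api": "drive_tool", "payload": {
  "deltas": "0 -0.01 0.015 0.03 0 0 0.05;0 -0.025 0.035 0.06 0 0 0.05;0 -0.04 0.055 0.09 0 0 0.05;0 -0.053 0.069 0.09 0 0 0.05;0.005 -0.056 0.073 0.09 0 0 0.05;0.011 -0.056 0.073 0.09 0 0 0.05;0.011 -0.056 0.073 0.09 0 0 0.05;0.011 -0.056 0.073 0.09 0 0 0.05;0.011 -0.056 0.073 0.09 0 0 0.05;0.011 -0.056 0.073 0.09 0 0 0.05"
}}

```text
t: 19.2
tcp_pos: [0.4387, -0.0596, 0.1017]
tool_rot: [60.1, 90.0, -2.9]
ft_force: [0.4, 0.2, -0.1]
width: 0.546
```

```bash
python3 mv.py .4355 -.064 .022 26.4; python3 - <<'E'
from look import *
i,c=snap('scene');crop(i,120,240,280,440,5,'s11')
E
```

```text
t 19.2 tcp [ 0.4387 -0.0596  0.1017] xax [ 0. -0. -1.] jaw 27.03 q1,q6 [ -7.9 -35. ] F [ 0.4  0.2 -0.1] w 50.2
delta [ 0.0797 -0.0049  0.0025] rotvec [ 0.011  0.    -0.   ] world turn -0.6
```

View pics/s11.png

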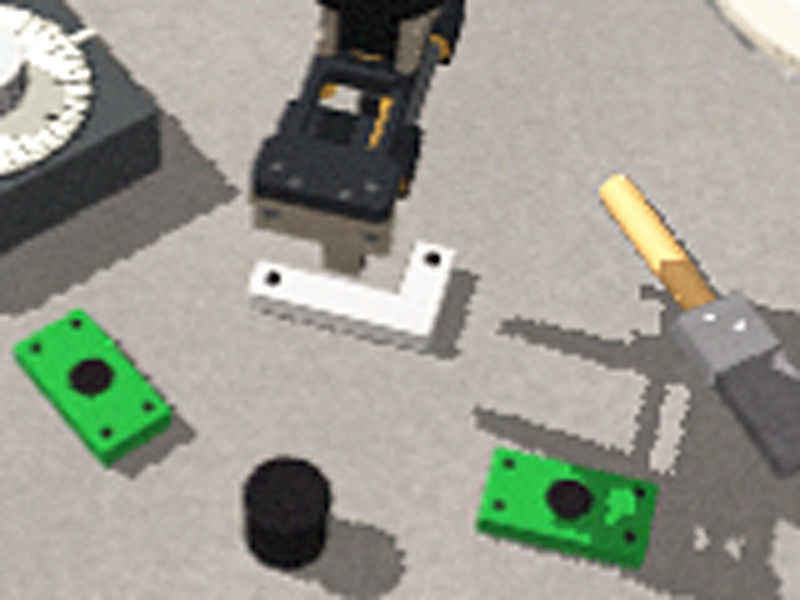

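Ell in place, holes at crop (272,278) and (432,258). Descend, grip, lift.

Emit:
{"api": "drive_tool", "payload": {
  "deltas": "0 -0.005 0.0025 0.01 0 0 0.05;0.02 -0.005 0.0025 0.01 0 0 0.05;0.045 -0.005 0.0025 0.01 0 0 0.05;0.065 -0.005 0.0025 0.01 0 0 0.05;0.076 -0.005 0.0025 0.01 0 0 0.05;0.0795 -0.005 0.0025 0.01 0 0 0.05;0.0795 -0.005 0.0025 0.01 0 0 0.015;0.0795 -0.005 0.0025 0.01 0 0 0.015;0.0795 -0.005 0.0025 0.01 0 0 0.015;0.0795 -0.005 0.0025 0.01 0 0 0.015"
}}

```text
t: 20.25
tcp_pos: [0.4358, -0.0646, 0.0228]
tool_rot: [55.0, 89.9, -8.6]
ft_force: [-1.0, -0.7, 4.5]
width: 0.228
```

Emit:
{"api": "drive_tool", "payload": {
  "deltas": "0 0 0 0 0 0 0.015;0 0 0 0 0 0 0.015;-0.01 0 0 0 0 0 0.015;-0.03 0 0 0 0 0 0.015;-0.05 0 0 0 0 0 0.015;-0.07 0 0 0 0 0 0.015;-0.08 0 0 0 0 0 0.015;-0.085 0 0 0 0 0 0.015;-0.085 0 0 0 0 0 0.015;-0.085 0 0 0 0 0 0.015"
}}

```text
t: 21.25
tcp_pos: [0.4347, -0.0644, 0.1065]
tool_rot: [-124.1, 89.9, 172.3]
ft_force: [0.3, 0.3, -1.6]
width: 0.234
```

```bash
python3 mv.py .492 .336 .11 93; python3 - <<'E'
from look import *
i,c=snap('scene');crop(i,100,220,280,440,5,'s12')
o=pickle.load(open('scene.pkl','rb'))[0]
def dark(i,r,cc,R=3):
    g=i[r-R:r+R+1,cc-R:cc+R+1].mean(2);w=np.clip(120-g,0,None);y,x=np.mgrid[-R:R+1,-R:R+1]
    return [cc+(w*x).sum()/w.sum(),r+(w*y).sum()/w.sum()]
w=unproj(c,[dark(o,175,334),dark(o,171,366)],.016);print(w)
E
```

```text
t 21.25 tcp [ 0.4347 -0.0644  0.1065] xax [-0.001  0.    -1.   ] jaw 26.41 q1,q6 [ -8.6 -35. ] F [ 0.3  0.3 -1.6] w 21.5
delta [-0.0035  0.2294 -0.3332] rotvec [-1.162e+00 -1.000e-03  0.000e+00] world turn 66.6
[[ 0.45452994 -0.10329318  0.016     ]
 [ 0.38588252 -0.04988956  0.016     ]]
```

View pics/s12.png

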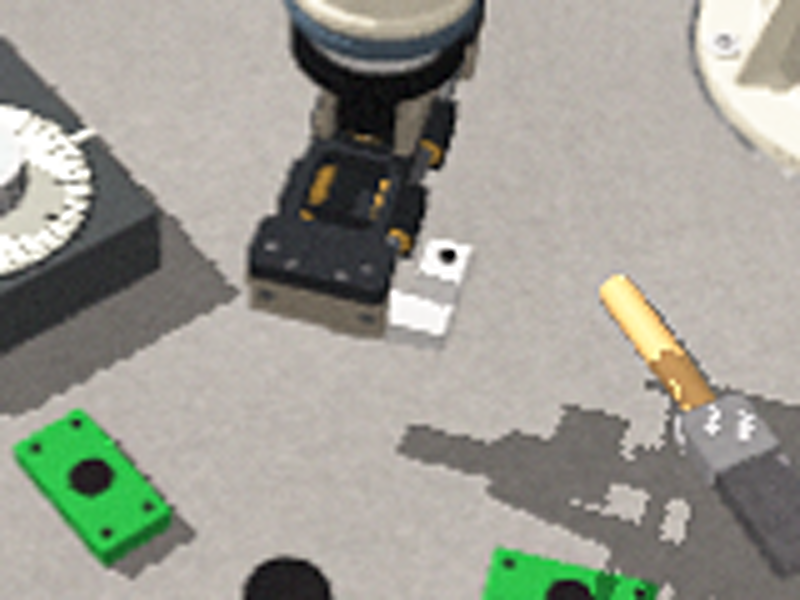

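Emit:
{"api": "drive_tool", "payload": {
  "deltas": "0 0.005 -0.007 -0.03 0 0 0.015;0 0.016 -0.023 -0.1 0 0 0.015;0 0.034 -0.05 -0.2 0 0 0.015;0 0.055 -0.08 -0.32 0 0 0.015;0 0.076 -0.11 -0.44 0 0 0.015;0 0.097 -0.14 -0.56 0 0 0.015;0 0.117 -0.17 -0.68 0 0 0.015;0 0.135 -0.196 -0.78 0 0 0.015;0 0.15 -0.217 -0.87 0 0 0.015;0 0.16 -0.232 -0.93 0 0 0.015"
}}

```text
t: 22.3
tcp_pos: [0.4749, 0.2167, 0.1064]
tool_rot: [-165.4, 90.0, -175.4]
ft_force: [0.1, -0.9, -2.0]
width: 0.231
```

```bash
python3 mv.py .492 .336 .10 93
```

```text
t 22.3 tcp [0.4749 0.2167 0.1064] xax [-0.001 -0.    -1.   ] jaw 80.05 q1,q6 [ 24.4 -55.7] F [ 0.1 -0.9 -2. ] w 21.2
delta [ 0.0064  0.1204 -0.0038] rotvec [-0.226 -0.001  0.   ] world turn 12.9
```

Emit:
{"api": "drive_tool", "payload": {
  "deltas": "0 0.02 -0.001 -0.05 0 0 0.015;0 0.045 -0.001 -0.1 0 0 0.015;0 0.07 -0.002 -0.15 0 0 0.015;0 0.095 -0.003 -0.2 0 0 0.015;0 0.112 -0.004 -0.226 0 0 0.015;0.004 0.119 -0.004 -0.226 0 0 0.015;0.006 0.119 -0.004 -0.226 0 0 0.015;0.006 0.119 -0.004 -0.226 0 0 0.015;0.006 0.119 -0.004 -0.226 0 0 0.015;0.006 0.119 -0.004 -0.226 0 0 0.015"
}}

```text
t: 23.3
tcp_pos: [0.4927, 0.3315, 0.1012]
tool_rot: [-120.2, 90.0, -117.6]
ft_force: [0.6, -0.3, -1.3]
width: 0.231
```

```bash
python3 mv.py .492 .336 .042 93; python3 - <<'E'
from look import *
i,c=snap('scene');crop(i,240,390,390,590,4,'s13')
E
```

```text
t 23.3 tcp [0.4927 0.3315 0.1012] xax [-0. -0. -1.] jaw 92.59 q1,q6 [ 33.8 -58.8] F [ 0.6 -0.3 -1.3] w 21.2
delta [ 0.0592  0.0046 -0.0005] rotvec [-0.007 -0.     0.   ] world turn 0.4
```

View pics/s13.png

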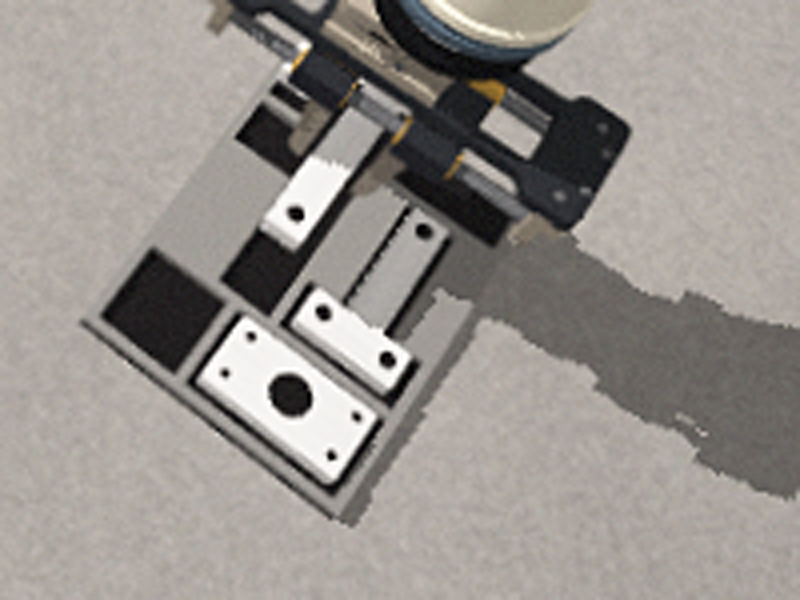

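```bash
python3 - <<'E'
from h import *
c=pickle.load(open('scene.pkl','rb'))[1]
print(unproj(c,[[464,293.25]],.0944)-np.array([.044*np.cos(np.radians(2.6)),.044*np.sin(np.radians(2.6)),0]))
E
```

```text
[[0.49077943 0.33175825 0.0944    ]]
```

Emit:
{"api": "drive_tool", "payload": {
  "deltas": "0.01 0.004 0.001 -0.007 0 0 0.015;0.03 0.004 0.001 -0.007 0 0 0.015;0.05 0.004 0.001 -0.007 0 0 0.015;0.058 0.004 0.001 -0.007 0 0 0.015;0.063 0.004 0.001 -0.007 0 0 0.015;0.068 0.004 0.001 -0.007 0 0 0.015;0.072 0.004 0.001 -0.007 0 0 0.015;0.0735 0.004 0.001 -0.007 0 0 0.015;0.0735 0.004 0.001 -0.007 0 0 0.015;0.0735 0.004 0.001 -0.007 0 0 0.015"
}}

```text
t: 24.35
tcp_pos: [0.4937, 0.3364, 0.0279]
tool_rot: [32.1, 90.0, 35.1]
ft_force: [-0.9, 0.7, -1.0]
width: 0.233
```

```bash
python3 mv.py .492 .336 .027 93; python3 - <<'E'
from look import *
i,c=snap('scene');crop(i,240,390,390,590,4,'s14')
E
```

```text
t 24.35 tcp [0.4937 0.3364 0.0279] xax [ 0.  0. -1.] jaw 93.05 q1,q6 [ 34.1 -58.9] F [-0.9  0.7 -1. ] w 21.4
delta [ 0.0009 -0.0003 -0.0017] rotvec [ 0.001  0.    -0.   ] world turn -0.0
```

View pics/s14.png

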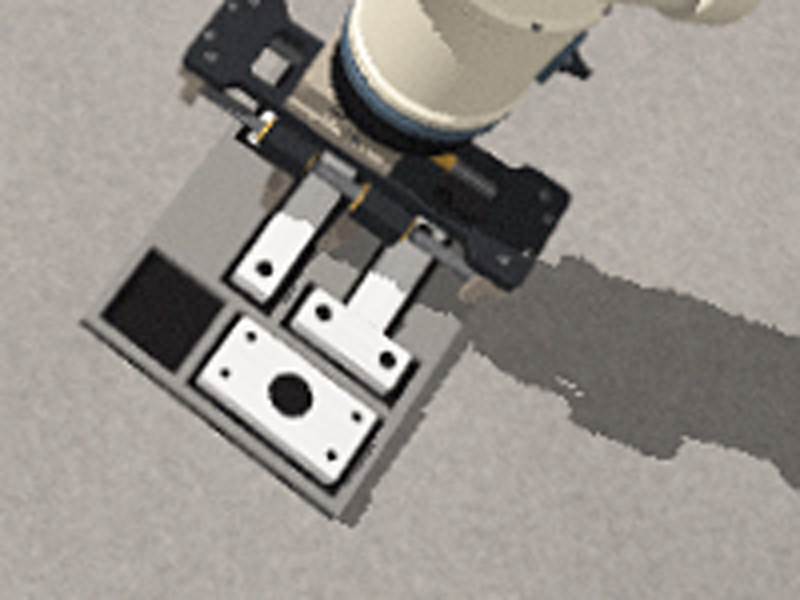

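Emit:
{"api": "drive_tool", "payload": {
  "deltas": "0.001 0 0 0 0 0 0.015;0.001 0 0 0 0 0 0.033;0.001 0 0 0 0 0 0.033;0.001 0 0 0 0 0 0.033;0.001 0 0 0 0 0 0.033;-0.02 0 0 0 0 0 0.033;-0.05 0 0 0 0 0 0.033;-0.09 0 0 0 0 0 0.033;-0.13 0 0 0 0 0 0.07;-0.15 0 0 0 0 0 0.07"
}}

```text
t: 25.4
tcp_pos: [0.4946, 0.3371, 0.1812]
tool_rot: [31.1, 89.8, 34.2]
ft_force: [0.6, 0.9, -0.4]
width: 0.512
```

```bash
python3 mv.py .5 0.1 .18 60; python3 - <<'E'
from look import *
i,c=snap('scene');crop(i,240,390,390,590,4,'s15');crop(i,85,185,210,330,6,'s16')
E
```

```text
t 25.4 tcp [0.4946 0.3371 0.1812] xax [ 0.004  0.002 -1.   ] jaw 93.05 q1,q6 [ 34.1 -58.9] F [ 0.6  0.9 -0.4] w 47.0
delta [ 0.0007 -0.237  -0.0072] rotvec [ 0.577  0.003 -0.003] world turn -33.0
```

View pics/s15.png

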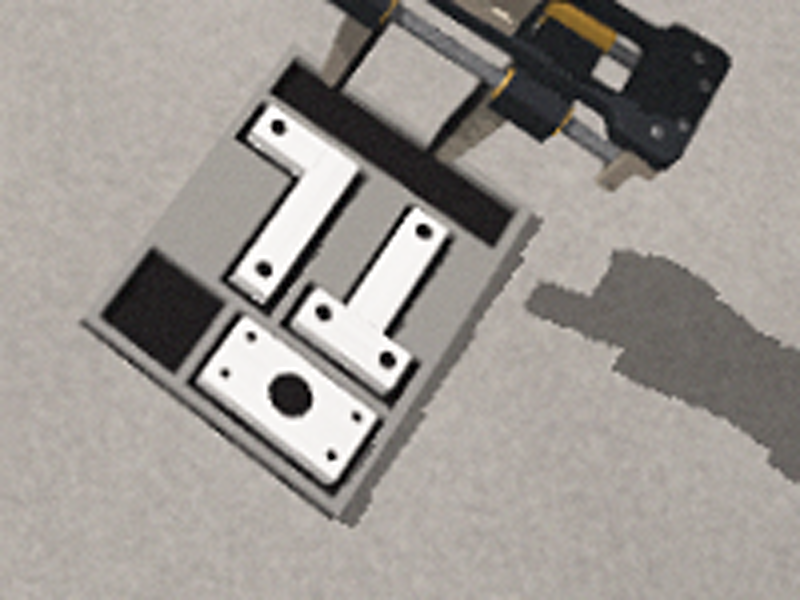

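View pics/s16.png

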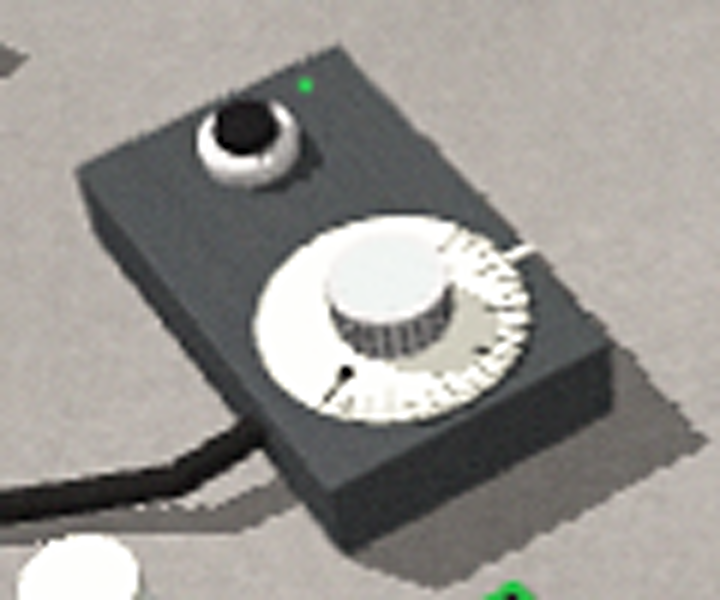

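```bash
cat > dial.py <<'E'
from h import *
from scipy.optimize import least_squares
def samp(img,uv): return cv2.remap(img,uv[:,0].astype(np.float32).reshape(1,-1),uv[:,1].astype(np.float32).reshape(1,-1),cv2.INTER_LINEAR)[0]
def centre(img,c,g0,R=.062):
    g=np.array(g0)
    gray=img.mean(2).astype(np.float32)
    for _ in range(4):
        pts=[]
        for a in np.radians(np.arange(0,360,3)):
            r=np.arange(.054,.070,.00025)
            w=np.c_[g[0]+r*np.cos(a),g[1]+r*np.sin(a),np.full(len(r),.054)]
            v=samp(gray,proj(c,w)); k=np.argmin(np.diff(cv2.GaussianBlur(v.reshape(1,-1),(9,1),0)[0]))
            if v[:8].mean()-v[-8:].mean()>40: pts.append(w[k,:2])
        pts=np.array(pts)
        s=least_squares(lambda p:np.hypot(*(pts-p[:2]).T)-R,g,loss='soft_l1',f_scale=.001)
        g=s.x
    return g,np.std(np.hypot(*(pts-g).T)-R),np.mean(np.hypot(*(pts-g).T)),len(pts)
def polar(img,c,g,name=None,s=4):
    # rows radius .030...072, cols world angle 0..360
    A=np.radians(np.arange(0,360,.25));r=np.arange(.040,.074,.0005)
    a,rr=np.meshgrid(A,r)
    w=np.c_[(g[0]+rr*np.cos(a)).ravel(),(g[1]+rr*np.sin(a)).ravel(),np.full(a.size,.054)]
    return samp(img.mean(2).astype(np.float32),proj(c,w)).reshape(a.shape)
def rectview(img,c,g,name,h=.07,px=.00028):
    n=int(h/px);y,x=np.mgrid[-n:n,-n:n]*px
    w=np.c_[(g[0]-y).ravel(),(g[1]-x).ravel(),np.full(x.size,.054)] # image up=+x, left=+y
    uv=proj(c,w).astype(np.float32)
    o=cv2.remap(img,uv[:,0].reshape(x.shape),uv[:,1].reshape(x.shape),cv2.INTER_CUBIC)
    cv2.imwrite(f'pics/{name}.png',o[:,:,::-1])
E
python3 - <<'E'
from dial import *
for cn in('top','scene'):
    i,c=pickle.load(open(cn+'.pkl','rb'))
    g,*r=centre(i,c,(.4975,-.297));print(cn,g.round(4),np.round(r,4))
    rectview(i,c,g,'d_'+cn)
E
python3 -c "
import cv2,numpy as np
cv2.imwrite('pics/d.png',cv2.resize(np.hstack([cv2.imread('pics/d_top.png'),cv2.imread('pics/d_scene.png')]),(800,400)))"
```

```text
top [ 0.4915 -0.2929] [9.00e-04 6.19e-02 1.19e+02]
scene [ 0.4931 -0.2927] [9.00e-04 6.28e-02 1.19e+02]
```

View pics/d.png

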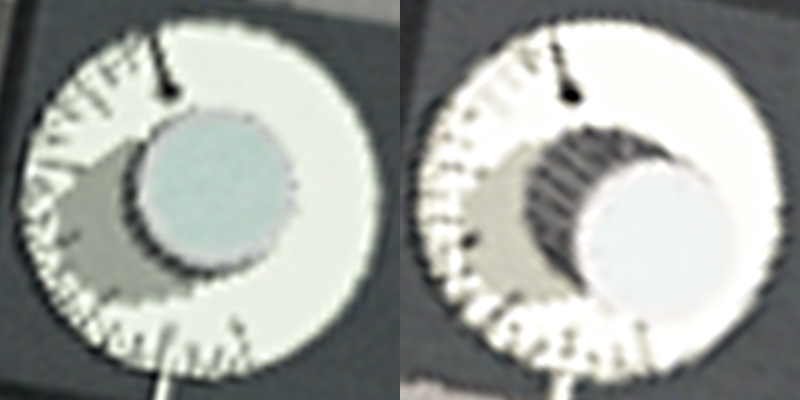

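Emit:
{"api": "drive_tool", "payload": {
  "deltas": "0 -0.02 0 0.08 0 0 0.075;0 -0.055 0 0.18 0 0 0.075;0 -0.1 -0.001 0.3 0 0 0.075;0 -0.145 -0.002 0.42 0 0 0.075;0 -0.19 -0.003 0.54 0 0 0.075;0 -0.235 -0.004 0.66 0 0 0.075;0 -0.28 -0.004 0.78 0 0 0.075;0 -0.325 -0.005 0.9 0 0 0.075;0 -0.37 -0.006 1.02 0 0 0.075;0 -0.4 -0.006 1.12 0 0 0.075"
}}

```text
t: 26.45
tcp_pos: [0.5082, -0.066, 0.1772]
tool_rot: [-66.5, 90.0, -128.0]
ft_force: [1.1, 0.2, -0.3]
width: 0.816
```

```bash
python3 mv.py .4925 -.2928 .13 10
```

```text
t 26.45 tcp [ 0.5082 -0.066   0.1772] xax [-0. -0. -1.] jaw 28.53 q1,q6 [ -7.6 -36.1] F [ 1.1  0.2 -0.3] w 75.0
delta [ 0.0473 -0.1221  0.1917] rotvec [0.323 0.    0.   ] world turn -18.5
```

Emit:
{"api": "drive_tool", "payload": {
  "deltas": "0 -0.02 0.035 0.06 0 0 0.075;0 -0.04 0.065 0.12 0 0 0.075;0 -0.062 0.1 0.18 0 0 0.075;0 -0.082 0.132 0.25 0 0 0.075;0.01 -0.1 0.16 0.31 0 0 0.075;0.02 -0.112 0.178 0.323 0 0 0.075;0.03 -0.119 0.188 0.323 0 0 0.075;0.04 -0.12 0.19 0.323 0 0 0.075;0.047 -0.12 0.19 0.323 0 0 0.075;0.047 -0.12 0.19 0.323 0 0 0.075"
}}

```text
t: 27.45
tcp_pos: [0.4948, -0.2863, 0.1293]
tool_rot: [-136.7, 89.9, 143.8]
ft_force: [0.4, -0.1, -0.6]
width: 0.817
```

```bash
python3 mv.py .4925 -.2928 .072 10;python3 - <<'E'
from dial import *
for cn in('top','scene'):
    i,c=pickle.load(open(cn+'.pkl','rb'))
    for g in [(.4925,-.2928)]:
        g,*_=centre(i,c,g)
        P=polar(i,c,g)
        band=P[0:30].mean(0) # r .04-.055
        z=band.copy(); w=np.clip(np.median(z[40:90])-z,0,None)[20:120]; A=np.arange(20,120)*.25
        k=np.argmax(w);sl=slice(max(0,k-12),k+13);print(cn,'zero',(w[sl]*A[sl]).sum()/w[sl].sum())
        ix=P[50:64].mean(0)[600:760];w=np.clip(ix-np.median(ix)-30,0,None);A=np.arange(600,760)*.25;print('index',(w*A).sum()/w.sum())
i,c=snap('scene');crop(i,70,190,200,360,5,'s17')
E
```

```text
t 27.45 tcp [ 0.4948 -0.2863  0.1293] xax [-0.002  0.001 -1.   ] jaw 10.43 q1,q6 [-30.2 -40.7] F [ 0.4 -0.1 -0.6] w 75.1
delta [ 0.0573 -0.0033  0.0061] rotvec [ 0.007 -0.002  0.002] world turn -0.4Traceback (most recent call last):
  File "<stdin>", line 6, in <module>
  File "dial.py", line 23, in polar
    return samp(img.mean(2).astype(np.float32),proj(c,w)).reshape(a.shape)
           ~~~~^^^^^^^^^^^^^^^^^^^^^^^^^^^^^^^^^^^^^^^^^^
  File "dial.py", line 3, in samp
    def samp(img,uv): return cv2.remap(img,uv[:,0].astype(np.float32).reshape(1,-1),uv[:,1].astype(np.float32).reshape(1,-1),cv2.INTER_LINEAR)[0]
                             ~~~~~~~~~^^^^^^^^^^^^^^^^^^^^^^^^^^^^^^^^^^^^^^^^^^^^^^^^^^^^^^^^^^^^^^^^^^^^^^^^^^^^^^^^^^^^^^^^^^^^^^^^^^^^^^^^
cv2.error: OpenCV(4.12.0) /io/opencv/modules/imgproc/src/imgwarp.cpp:1713: error: (-215:Assertion failed) dst.cols < SHRT_MAX && dst.rows < SHRT_MAX && src.cols < SHRT_MAX && src.rows < SHRT_MAX in function 'remap'
```

```bash
python3 - <<'E'
s=open('dial.py').read()
s=s.replace("    return samp(img.mean(2).astype(np.float32),proj(c,w)).reshape(a.shape)","    uv=proj(c,w).astype(np.float32).reshape(a.shape+(2,))\n    return cv2.remap(img.mean(2).astype(np.float32),uv[...,0],uv[...,1],cv2.INTER_LINEAR)")
s+='''
def read(i,c,g0,zg,ig=168.7,show=True):
    """zg: guess of the zero mark's world angle (deg)"""
    g=g0
    P=polar(i,c,g)
    def peak(band,a0,h,sign):
        A=a0+np.arange(-h,h+.01,.25); v=band[(np.round(A/.25).astype(int))%1440]*sign
        base=cv2.medianBlur(np.r_[[v[0]]*40,v,[v[-1]]*40].astype(np.float32).reshape(1,-1),5)[0]
        v=cv2.blur(v.reshape(1,-1).astype(np.float32),(9,1))[0]
        k=np.argmax(v);sl=slice(max(0,k-10),k+11);w=v[sl]-v[sl].min();return (w*A[sl]).sum()/w.sum(),v[k]-np.median(v)
    z=peak(P[2:26].mean(0),zg,10,-1); x=peak(P[50:62].mean(0),ig,8,1)
    print('zero',np.round(z,2),'index',np.round(x,2),'reading',round((x[0]-z[0])%360,2));return z,x
'''
open('dial.py','w').write(s)
E
python3 - <<'E'
from dial import *
for cn in('top','scene'):
    i,c=pickle.load(open(cn+'.pkl','rb'))
    g,*_=centre(i,c,(.4925,-.2928)); print(cn); read(i,c,g,15)
i,c=snap('scene');crop(i,70,190,200,360,5,'s17')
E
```

```text
top
zero [ 16.47 123.43] index [168.93 141.79] reading 152.46
scene
zero [16.48 98.67] index [168.6  123.26] reading 152.12
```

View pics/s17.png

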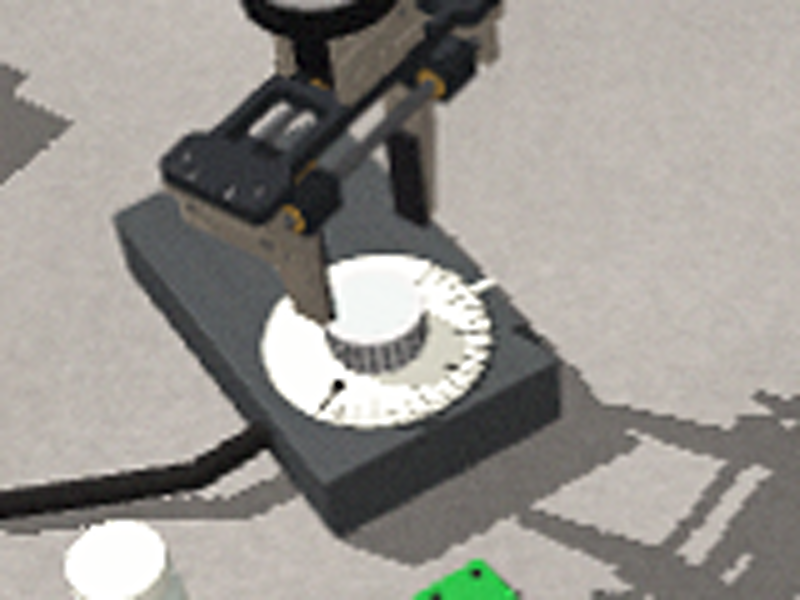

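Emit:
{"api": "drive_tool", "payload": {
  "deltas": "0 -0.003 0.006 0 0 0 0.075;0 -0.003 0.006 0 0 0 0.075;0.015 -0.003 0.006 0 0 0 0.075;0.035 -0.003 0.006 0 0 0 0.075;0.05 -0.003 0.006 0 0 0 0.075;0.057 -0.003 0.006 0 0 0 0.075;0.057 -0.003 0.006 0 0 0 0.075;0.057 -0.003 0.006 0 0 0 0.045;0.057 -0.003 0.006 0 0 0 0.045;0.057 -0.003 0.006 0 0 0 0.045"
}}

```text
t: 28.5
tcp_pos: [0.493, -0.2946, 0.0742]
tool_rot: [-62.3, 89.9, -141.9]
ft_force: [-2.1, 0.1, 0.3]
width: 0.6
```

Emit:
{"api": "drive_tool", "payload": {
  "deltas": "0 0 0 0 0 0 0.045;0 0 0 0 0 0 0.045;0 0 0 -0.05 0 0 0.045;0 0 0 -0.12 0 0 0.045;0 0 0 -0.2 0 0 0.045;0 0 0 -0.29 0 0 0.045;0 0 0 -0.38 0 0 0.045;0 0 0 -0.46 0 0 0.045;0 0 0 -0.52 0 0 0.045;0 0 0 -0.54 0 0 0.045"
}}

```text
t: 29.5
tcp_pos: [0.4947, -0.2938, 0.0742]
tool_rot: [54.8, 89.9, 6.2]
ft_force: [2.2, 4.1, -0.7]
width: 0.6
```

```bash
python3 mv.py .4925 -.2928 .072 72.3;python3 - <<'E'
from dial import *
i,c=snap('scene');crop(i,70,190,200,360,5,'s18')
E
```

```text
t 29.5 tcp [ 0.4947 -0.2938  0.0742] xax [ 0.002  0.    -1.   ] jaw 41.4 q1,q6 [-30.9 -72.4] F [ 2.2  4.1 -0.7] w 55.1
delta [ 0.0022 -0.001  -0.0022] rotvec [-0.539  0.002 -0.001] world turn 30.9
```

View pics/s18.png

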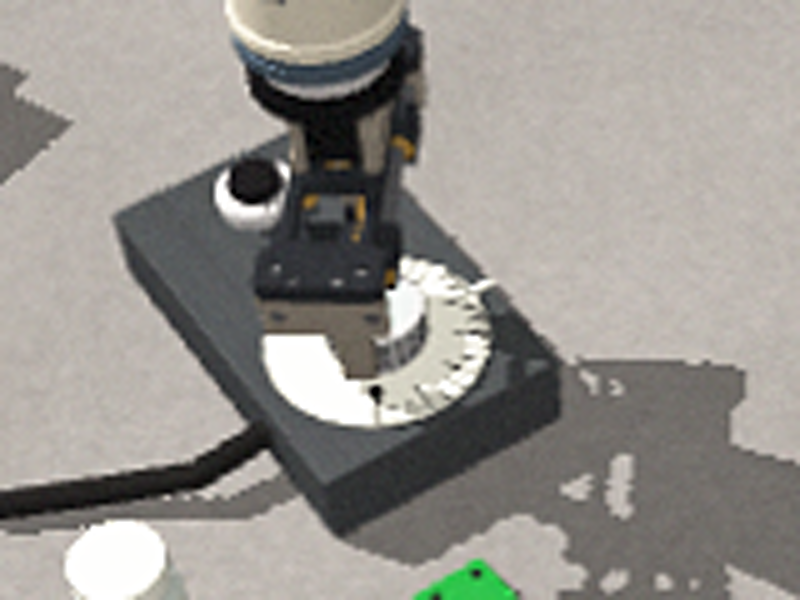

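```bash
python3 - <<'E'
from dial import *
i,c=snap('scene');read(i,c,(.4931,-.2927),47)
E
```

```text
zero [ 48.85 106.2 ] index [168.56 119.53] reading 119.71
```

Emit:
{"api": "drive_tool", "payload": {
  "deltas": "0 0 0 -0.05 0 0 0.045;0 0 0 -0.13 0 0 0.045;0 0 0 -0.22 0 0 0.045;0 0 0 -0.31 0 0 0.045;0 0 0 -0.4 0 0 0.045;0 0 0 -0.47 0 0 0.045;0 0 0 -0.51 0 0 0.045;0 0 0 -0.515 0 0 0.045;0 0 0 -0.515 0 0 0.045;0 0 0 -0.515 0 0 0.045"
}}

```text
t: 30.6
tcp_pos: [0.4957, -0.2924, 0.0742]
tool_rot: [50.2, 89.8, 31.0]
ft_force: [8.8, 13.4, 0.6]
width: 0.599
```

```bash
python3 mv.py;python3 - <<'E'
from dial import *
for k in range(2): i,c=snap('scene');read(i,c,(.4931,-.2927),78)
rectview(i,c,(.4931,-.2927),'d2')
E
```

```text
t 30.6 tcp [ 0.4957 -0.2924  0.0742] xax [ 0.004  0.002 -1.   ] jaw 70.75 q1,q6 [ -30.8 -101.8] F [ 8.8 13.4  0.6] w 55.0
zero [ 77.58 105.17] index [168.16  81.66] reading 90.58
zero [ 77.55 103.4 ] index [168.12  82.89] reading 90.57
```

View pics/d2.png

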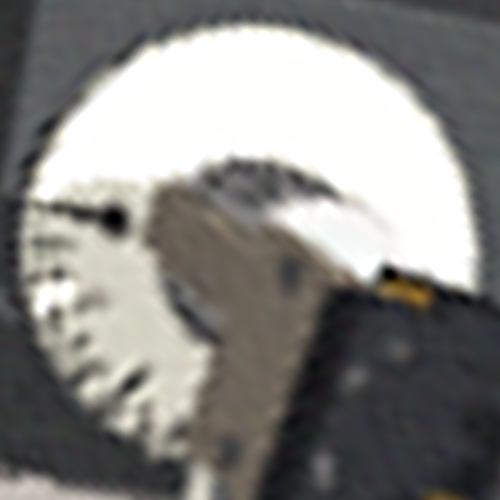

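Emit:
{"api": "drive_tool", "payload": {
  "deltas": "0 0 0 -0.015 0 0 0.045;0 0 0 -0.015 0 0 0.045;0 0 0 -0.015 0 0 0.075;0 0 0 -0.015 0 0 0.075;0 0 0 -0.015 0 0 0.075;0 0 0 -0.015 0 0 0.075;-0.02 0 0 -0.015 0 0 0.075;-0.045 0 0 -0.015 0 0 0.075;-0.06 0 0 -0.015 0 0 0.075;-0.06 0 0 -0.015 0 0 0.075"
}}

```text
t: 31.7
tcp_pos: [0.4947, -0.2951, 0.1357]
tool_rot: [-13.5, 89.8, -31.9]
ft_force: [-0.3, -0.8, -1.2]
width: 0.817
```

```bash
python3 mv.py .4625 -.427 .12 0;python3 - <<'E'
from dial import *
g0=[(.4931,-.2927),(.4915,-.2929)]
for cn,g in zip(('scene','top'),g0): i,c=snap(cn);print(cn);read(i,c,g,78);rectview(i,c,g,'d3_'+cn);crop(i,70,190,200,360,5,'s19') if cn=='scene' else 0
cv2.imwrite('pics/d3.png',cv2.resize(np.hstack([cv2.imread('pics/d3_top.png'),cv2.imread('pics/d3_scene.png')]),(800,400)))
# button: dark disc top centre at z .068
i,c=pickle.load(open('top.pkl','rb'));j,d=pickle.load(open('scene.pkl','rb'))
E
```

```text
t 31.7 tcp [ 0.4947 -0.2951  0.1357] xax [ 0.003 -0.002 -1.   ] jaw 71.66 q1,q6 [ -31.  -102.6] F [-0.3 -0.8 -1.2] w 75.0
delta [ 0.0158 -0.1353  0.0108] rotvec [ 1.251  0.004 -0.002] world turn -71.7
scene
zero [78.69 89.09] index [168.51 120.02] reading 89.83
top
zero [77.02 75.43] index [175.99  10.08] reading 98.97
```

View pics/d3.png

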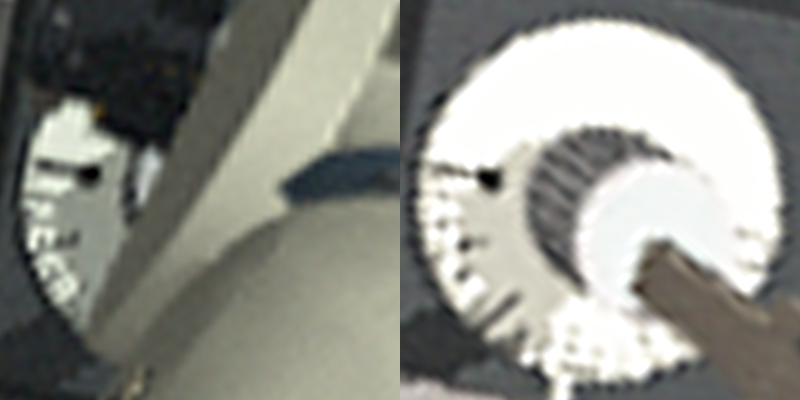

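View pics/s19.png

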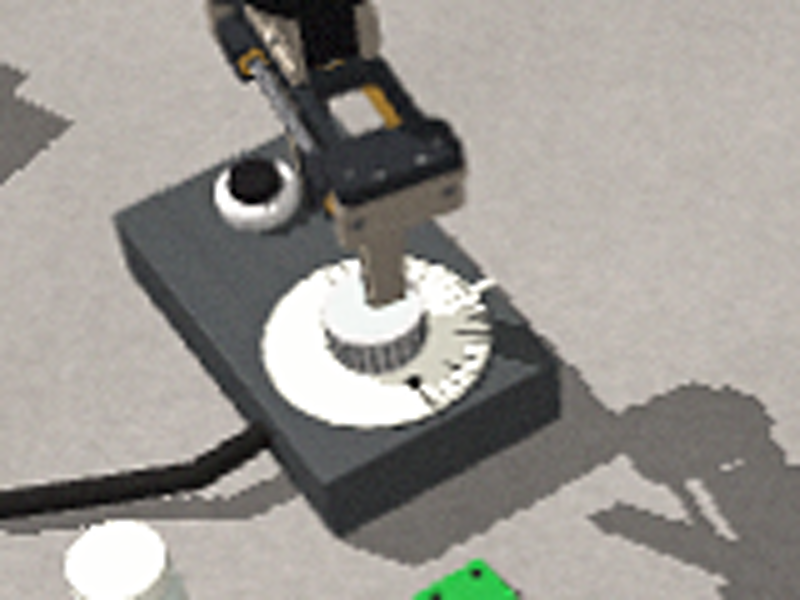

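```bash
python3 - <<'E'
from h import *
for cn,u in(('top',[459.1,201.7]),('scene',[251.,106.1])):
    i,c=pickle.load(open(cn+'.pkl','rb'));print(unproj(c,u,.068), proj(c,[.4662,-.4252,.068]))
E
python3 mv.py .464 -.4265 .12 50
```

```text
[[ 0.46431498 -0.42578962  0.068     ]] [[458.74958667 201.08853554]]
[[ 0.46672923 -0.42221114  0.068     ]] [[250.47540379 105.51463078]]
t 31.8 tcp [ 0.4934 -0.2942  0.1333] xax [ 0. -0. -1.] jaw 71.67 q1,q6 [ -31.  -102.6] F [-0.2 -0.1 -0.3] w 74.7
delta [ 0.0134 -0.1348  0.0137] rotvec [0.378 0.    0.   ] world turn -21.7
```

Emit:
{"api": "drive_tool", "payload": {
  "deltas": "0 -0.01 0.001 0 0 0 0.05;0 -0.035 0.004 0 0 0 0;0 -0.065 0.007 0 0 0 0;0 -0.095 0.01 0 0 0 0;0 -0.12 0.013 0 0 0 0;0 -0.133 0.0146 0 0 0 0;0.015 -0.133 0.0146 0 0 0 0;0.033 -0.133 0.0146 0 0 0 0;0.033 -0.133 0.0146 0 0 0 0;0.033 -0.133 0.0146 0 0 0 0"
}}

```text
t: 32.8
tcp_pos: [0.4653, -0.4238, 0.0996]
tool_rot: [152.2, 89.9, 134.0]
ft_force: [0.3, -0.2, 0.1]
width: 0.008
```

```bash
python3 mv.py .4655 -.4248 .076;python3 - <<'E'
from dial import *
g0=[(.4931,-.2927),(.4915,-.2929)]
for cn,g in zip(('scene','top'),g0): i,c=snap(cn);print(cn);read(i,c,g,78);rectview(i,c,g,'d4_'+cn);crop(i,70,190,200,360,5,'s20') if cn=='scene' else 0
cv2.imwrite('pics/d4.png',cv2.resize(np.hstack([cv2.imread('pics/d4_top.png'),cv2.imread('pics/d4_scene.png')]),(800,400)))
E
```

```text
t 32.8 tcp [ 0.4653 -0.4238  0.0996] xax [-0.002  0.002 -1.   ] jaw 71.72 q1,q6 [ -42.5 -114.2] F [ 0.3 -0.2  0.1] w 0.7
delta [ 0.0236 -0.0009  0.0006] rotvec [0. 0. 0.] world turn 0
scene
zero [78.66 88.54] index [168.   106.35] reading 89.33
top
zero [77.02 75.7 ] index [170.62   1.52] reading 93.61
```

View pics/d4.png

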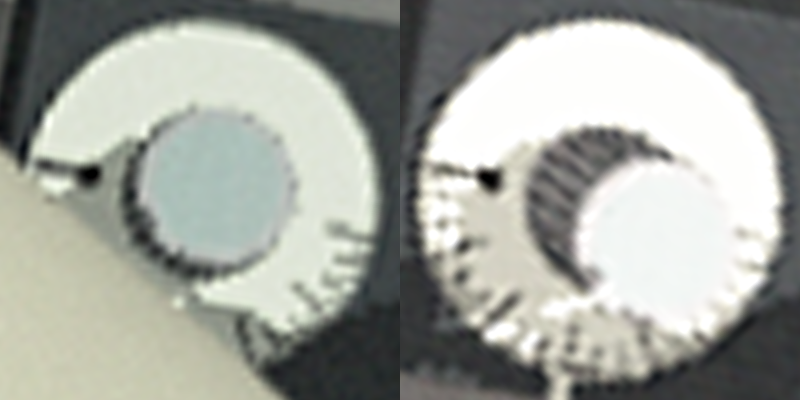

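View pics/s20.png

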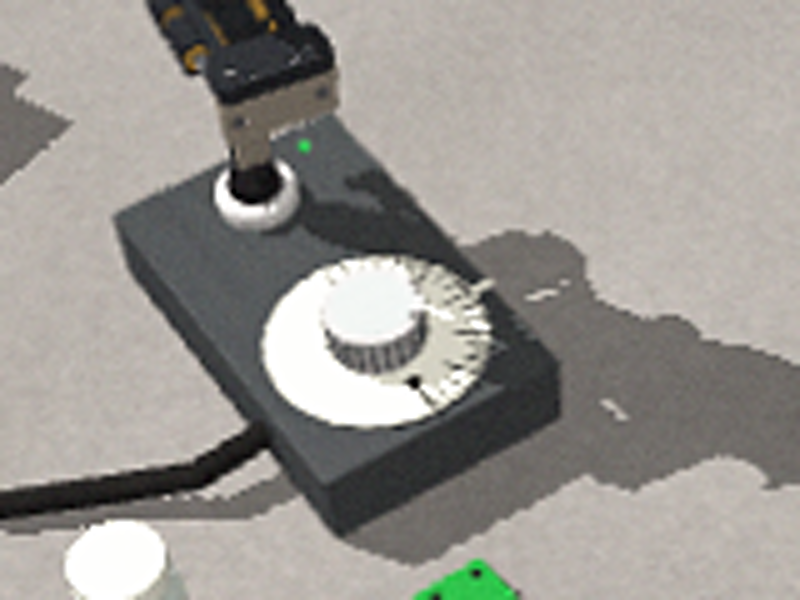

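```bash
cat >> dial.py <<'E'
def fitmarks(i,c,g0,zg,good,off=np.zeros(2)):
    """global fit: template of ticks (every 5 deg, lengths by kind) vs image over visible world-angle ranges 'good' [(a,b)], params: phase, centre dx,dy"""
    def score(p,ret=False):
        g=np.array(g0)+p[1:]; P=polar(i,c,g)[:44]  # r .040-.0615
        hp=P-cv2.blur(P,(61,1),borderType=cv2.BORDER_REPLICATE)
        b_in=hp[4:24].mean(0); b_all=hp[26:40].mean(0)
        s=0
        for k in range(0,181,5):
            a=(p[0]+k)%360
            if not any(lo<=a<=hi or lo<=a+360<=hi for lo,hi in good): continue
            j=int(round(a/.25)); idx=(j+np.arange(-3,4))%1440
            wgt=np.exp(-((np.arange(-3,4)*.25-(a-j*.25))/.8)**2);wgt/=wgt.sum()
            s-=(b_all[idx]*wgt).sum()
            if k==0: s-=4*(b_in[idx]*wgt).sum()
            elif k%30==0: s-=1*(b_in[idx]*wgt).sum()
        return s
    best=max(((score((zg+d,0,0)),zg+d) for d in np.arange(-6,6.1,.25)))
    res=minimize(lambda p:-score((p[0],p[1]/1000,p[2]/1000))+2*(p[1]**2+p[2]**2),[best[1],0,0],method='Nelder-Mead',options=dict(initial_simplex=[[best[1],0,0],[best[1]+1,0,0],[best[1],1,0],[best[1],0,1]],xatol=.01,fatol=.01))
    return res.x.round(2),round(-res.fun,1)
E
python3 - <<'E'
from dial import *
i,c=pickle.load(open('top.pkl','rb'));print(fitmarks(i,c,(.4915,-.2929),16,[(0,360)]))
i,c=pickle.load(open('scene.pkl','rb'));print(fitmarks(i,c,(.4931,-.2927),16,[(0,360)]))
i,c=snap('scene');print(fitmarks(i,c,(.4931,-.2927),78,[(0,360)]))
i,c=snap('top');print(fitmarks(i,c,(.4915,-.2929),78,[(70,85),(220,360)]))
print(centre(i,c,(.4915,-.2929)))
E
```

```text
(array([16.33, -0.49,  0.22]), np.float64(843.2))
(array([16.39, -1.31, -0.34]), np.float64(575.7))
(array([76.92, -1.37, -0.41]), np.float64(575.3))
(array([76.54, -0.11, -1.66]), np.float64(415.4))
(array([ 0.4918795 , -0.29265736]), np.float64(0.0012217235156016931), np.float64(0.061552074409840535), 79)
```

Emit:
{"api": "drive_tool", "payload": {
  "deltas": "-0.02 0 0 0 0 0 0.02;-0.037 0.01 -0.001 0 0 0 0.05;-0.037 0.04 -0.005 0 0 0 0.075;-0.037 0.08 -0.01 0 0 0 0.075;-0.037 0.11 -0.013 0 0 0 0.075;-0.037 0.128 -0.015 0 0 0 0.075;-0.037 0.132 -0.016 0 0 0 0.075;-0.037 0.132 -0.016 0 0 0 0.075;-0.037 0.132 -0.016 0 0 0 0.075;-0.037 0.132 -0.016 0 0 0 0.075"
}}

```text
t: 34.0
tcp_pos: [0.4918, -0.2958, 0.1376]
tool_rot: [-53.2, 90.0, -71.6]
ft_force: [-0.0, -0.2, -0.0]
width: 0.814
```

```bash
python3 mv.py .492 -.293 .073 71.7
```

```text
t 34.0 tcp [ 0.4918 -0.2958  0.1376] xax [ 0. -0. -1.] jaw 71.62 q1,q6 [ -31.2 -102.8] F [-0.  -0.2 -0. ] w 74.8
delta [ 0.0646  0.0028 -0.0007] rotvec [-0.001  0.     0.   ] world turn 0.1
```

Emit:
{"api": "drive_tool", "payload": {
  "deltas": "0.015 0.0025 0 0 0 0 0.075;0.035 0.0025 0 0 0 0 0.075;0.055 0.0025 0 0 0 0 0.075;0.063 0.0025 0 0 0 0 0.075;0.064 0.0025 0 0 0 0 0.075;0.064 0.0025 0 0 0 0 0.045;0.064 0.0025 0 0 0 0 0.045;0.064 0.0025 0 0 0 0 0.045;0.064 0.0025 0 0 0 0 0.045;0.064 0.0025 0 0 0 0 0.045"
}}

```text
t: 35.0
tcp_pos: [0.4936, -0.2915, 0.0745]
tool_rot: [48.3, 89.9, 30.0]
ft_force: [4.2, 6.6, 0.4]
width: 0.602
```

```bash
python3 mv.py;python3 - <<'E'
from dial import *
i,c=snap('scene');print(fitmarks(i,c,(.4918,-.293),77,[(0,160)]))
E
```

```text
t 35.0 tcp [ 0.4936 -0.2915  0.0745] xax [ 0.002  0.001 -1.   ] jaw 71.64 q1,q6 [ -30.8 -102.5] F [4.2 6.6 0.4] w 55.3
(array([77.58,  0.33,  0.19]), np.float64(499.0))
```

Emit:
{"api": "drive_tool", "payload": {
  "deltas": "0 0 0 -0.015 0 0 0.045;0 0 0 -0.03 0 0 0.045;0 0 0 -0.03 0 0 0.045;0 0 0 -0.03 0 0 0.045;0 0 0 -0.03 0 0 0.075;0 0 0 -0.03 0 0 0.075;0 0 0 -0.03 0 0 0.075;-0.02 0 0 -0.03 0 0 0.075;-0.045 0 0 -0.03 0 0 0.075;-0.06 0 0 -0.03 0 0 0.075"
}}

```text
t: 36.05
tcp_pos: [0.4931, -0.2929, 0.1352]
tool_rot: [-21.0, 89.9, -37.6]
ft_force: [-0.3, 0.4, 0.8]
width: 0.818
```

```bash
python3 mv.py .4655 -.4248 .1;python3 - <<'E'
from dial import *
i,c=snap('scene');print(fitmarks(i,c,(.4918,-.293),78,[(0,160)]),read(i,c,(.4918,-.293),78))
E
```

```text
t 36.05 tcp [ 0.4931 -0.2929  0.1352] xax [ 0.001 -0.001 -1.   ] jaw 73.39 q1,q6 [ -30.9 -104.2] F [-0.3  0.4  0.8] w 75.1
delta [ 0.0353 -0.1343  0.0112] rotvec [0. 0. 0.] world turn 0
zero [79.06 99.98] index [168.11 120.33] reading 89.05
(array([78.83, -0.22, -0.08]), np.float64(444.9)) ((np.float64(79.05949963483383), np.float32(99.97623)), (np.float64(168.11091206706115), np.float32(120.327255)))
```

Emit:
{"api": "drive_tool", "payload": {
  "deltas": "0 -0.015 0.001 0 0 0 0.04;0 -0.045 0.004 0 0 0 0;0 -0.08 0.007 0 0 0 0;0 -0.11 0.009 0 0 0 0;0 -0.13 0.011 0 0 0 0;0 -0.1343 0.0112 0 0 0 0;0.02 -0.1343 0.0112 0 0 0 0;0.035 -0.1343 0.0112 0 0 0 0;0.043 -0.1343 0.0112 0 0 0 0;0.043 -0.1343 0.0112 0 0 0 0"
}}

```text
t: 37.1
tcp_pos: [0.4644, -0.4229, 0.089]
tool_rot: [153.1, 89.8, 136.5]
ft_force: [0.1, 0.7, 0.1]
width: 0.005
```

```bash
python3 mv.py .4655 -.4248 .076;python3 - <<'E'
from dial import *
i,c=snap('scene');print(fitmarks(i,c,(.4918,-.293),78,[(0,360)]));crop(i,70,190,200,360,5,'s21');crop(i,240,390,390,590,4,'s22')
i,c=snap('top');print(fitmarks(i,c,(.4912,-.293),78,[(70,85),(220,360)]))
E
```

```text
t 37.1 tcp [ 0.4644 -0.4229  0.089 ] xax [-0.002  0.002 -1.   ] jaw 73.44 q1,q6 [ -42.5 -115.9] F [0.1 0.7 0.1] w 0.5
delta [ 0.013  -0.0015  0.0016] rotvec [0. 0. 0.] world turn 0
(array([78.59, -0.44, -0.82]), np.float64(554.5))
(array([80.  , -0.  ,  0.24]), np.float64(128.9))
```

View pics/s21.png

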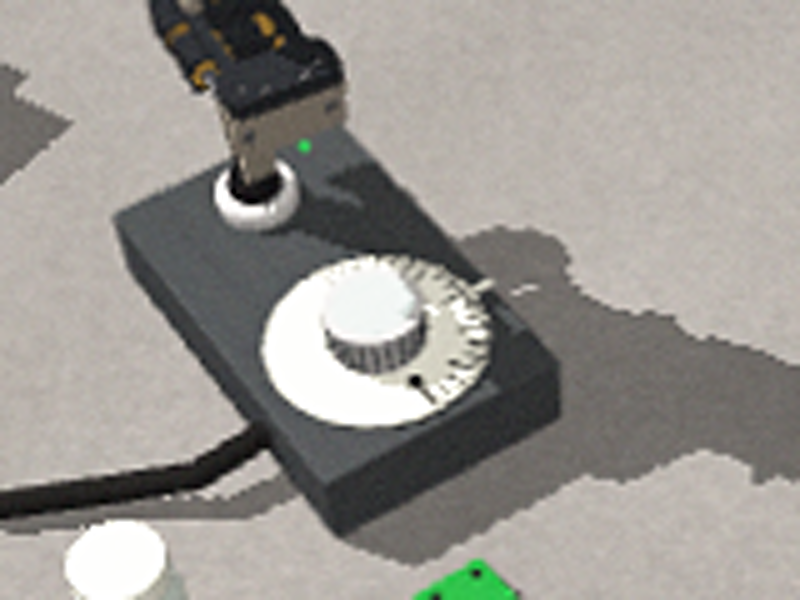

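View pics/s22.png

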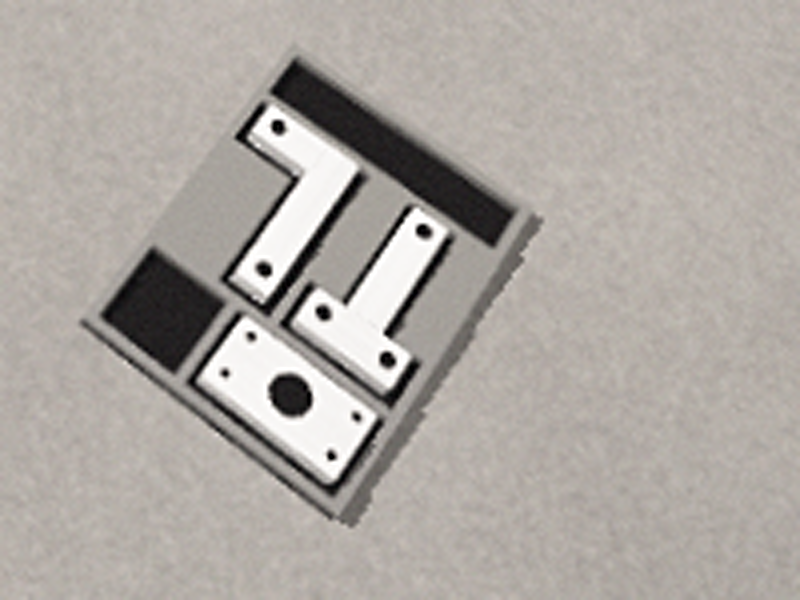

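Emit:
{"api": "drive_tool", "payload": {
  "deltas": "0.004 -0.001 0.001 0 0 0 0;0.007 -0.001 0.001 0 0 0 0;0.01 -0.001 0.001 0 0 0 0;0.012 -0.001 0.001 0 0 0 0;0.0135 -0.001 0.001 0 0 0 0;0.0135 -0.001 0.001 0 0 0 0;0.0135 -0.001 0.001 0 0 0 0;0.0135 -0.001 0.001 0 0 0 0;0.0135 -0.001 0.001 0 0 0 0;0.0135 -0.001 0.001 0 0 0 0"
}}

```text
t: 38.2
tcp_pos: [0.4665, -0.4261, 0.0801]
tool_rot: [-21.0, 89.9, -37.6]
ft_force: [-3.7, 6.0, 25.6]
width: 0.008
```

```bash
python3 mv.py .4655 -.4248 .1;python3 - <<'E'
from dial import *
i,c=snap('scene');crop(i,80,140,220,300,8,'s23')
E
```

```text
t 38.2 tcp [ 0.4665 -0.4261  0.0801] xax [ 0.002 -0.002 -1.   ] jaw 73.39 q1,q6 [ -42.5 -115.9] F [-3.7  6.  25.6] w 0.8
delta [-0.02    0.0009 -0.0013] rotvec [0. 0. 0.] world turn 0
```

View pics/s23.png

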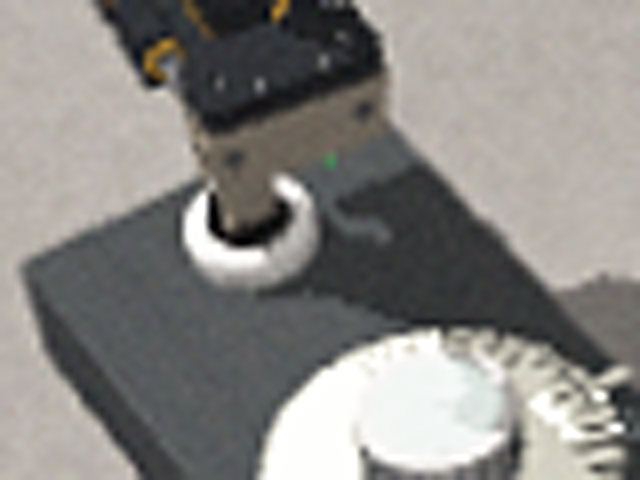

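```bash
python3 - <<'E'
from dial import *
i,c=snap('scene')
o=pickle.load(open('scene.pkl','rb'))[0]
a=[cv2.resize(x[90:125,235:270,::-1],None,fx=11,fy=11,interpolation=0) for x in(o,i)]
cv2.imwrite('pics/s24.png',np.hstack(a))
for z in(.062,.068):
    for n,w in(('c',[.4662,-.4252,z]),):
        print(z,proj(c,w), proj(c,[w[0]+.016,w[1]+.0,z]))
s=__import__('workcell').env.get_state();print(s['tcp_pos'],s['ft_force'],s['qpos'])
E
```

```text
0.062 [[250.80127975 107.04346811]] [[246.57494569 109.90795106]]
0.068 [[250.47540379 105.51463078]] [[246.22932469 108.38280109]]
[ 0.46656326 -0.42608436  0.0800526 ] [-3.68076339  4.44805157 26.39327367] [-4.25462493e+01  3.02743977e+01  9.91623786e+01  1.57660705e-02
  5.04237275e+01 -1.15949813e+02]
```

View pics/s24.png

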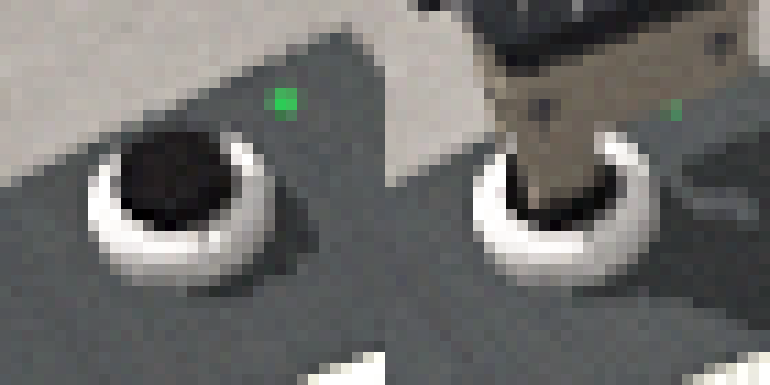

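Emit:
{"api": "drive_tool", "payload": {
  "deltas": "-0.003 0 0 0 0 0 0;-0.003 0 0 0 0 0 0;-0.003 0 0 0 0 0 0;-0.003 0 0 0 0 0 0;-0.003 0 0 0 0 0 0;-0.003 0 0 0 0 0 0;-0.003 0 0 0 0 0 0;-0.003 0 0 0 0 0 0;-0.003 0 0 0 0 0 0;-0.003 0 0 0 0 0 0"
}}

```text
t: 39.3
tcp_pos: [0.4664, -0.426, 0.0804]
tool_rot: [-19.6, 89.9, -36.2]
ft_force: [2.9, -0.4, 6.7]
width: 0.004
```

```bash
python3 mv.py; python3 mv.py
```

```text
t 39.3 tcp [ 0.4664 -0.426   0.0804] xax [ 0.001 -0.001 -1.   ] jaw 73.39 q1,q6 [ -42.5 -115.9] F [ 2.9 -0.4  6.7] w 0.4
t 39.3 tcp [ 0.4664 -0.426   0.0804] xax [ 0.001 -0.001 -1.   ] jaw 73.39 q1,q6 [ -42.5 -115.9] F [ 2.9 -0.4  6.7] w 0.4
```

Emit:
{"api": "drive_tool", "payload": {
  "deltas": "-0.003 0 0 0 0 0 0;-0.003 0 0 0 0 0 0;-0.003 0 0 0 0 0 0;-0.003 0 0 0 0 0 0;-0.003 0 0 0 0 0 0;-0.003 0 0 0 0 0 0;-0.003 0 0 0 0 0 0;-0.003 0 0 0 0 0 0;-0.003 0 0 0 0 0 0;-0.003 0 0 0 0 0 0"
}}

```text
t: 40.3
tcp_pos: [0.4656, -0.4256, 0.0831]
tool_rot: [-118.5, 90.0, -135.1]
ft_force: [1.6, -3.0, 3.0]
width: 0.004
```

```bash
python3 mv.py; python3 - <<'E'
from dial import *
i,c=snap('scene')
o=pickle.load(open('scene.pkl','rb'))[0]
a=[cv2.resize(x[90:125,235:270,::-1],None,fx=11,fy=11,interpolation=0) for x in(o,i)]
cv2.imwrite('pics/s25.png',np.hstack(a))
E
```

```text
t 40.3 tcp [ 0.4656 -0.4256  0.0831] xax [-0. -0. -1.] jaw 73.4 q1,q6 [ -42.6 -115.9] F [ 1.6 -3.   3. ] w 0.4
```

View pics/s25.png

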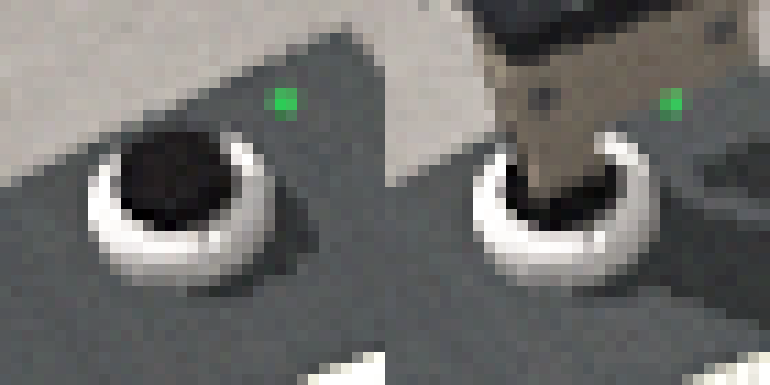

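Emit:
{"api": "drive_tool", "payload": {
  "deltas": "-0.0015 0 0 0 0 0 0;-0.0015 0 0 0 0 0 0;-0.0015 0 0 0 0 0 0;-0.0015 0 0 0 0 0 0;-0.0015 0 0 0 0 0 0;-0.0015 0 0 0 0 0 0;-0.0015 0 0 0 0 0 0;-0.0015 0 0 0 0 0 0;-0.0015 0 0 0 0 0 0;-0.0015 0 0 0 0 0 0"
}}

```text
t: 41.35
tcp_pos: [0.4655, -0.4253, 0.0845]
tool_rot: [155.9, 90.0, 139.3]
ft_force: [-0.6, -0.2, 1.9]
width: 0.005
```

```bash
python3 - <<'E'
from workcell import env
import numpy as np
for k in range(4):
    env.snapshot('scene');s=env.get_state();print(s['tcp_pos'].round(4),s['ft_force'].round(1))
E
```

```text
[ 0.4655 -0.4253  0.0845] [ 0.4 -1.1  2.3]
[ 0.4655 -0.4253  0.0845] [-1.4  1.1  3.1]
[ 0.4655 -0.4253  0.0845] [-0.4 -0.9  1.9]
[ 0.4655 -0.4253  0.0845] [-0.6 -0.5  3.2]
```

Emit:
{"api": "drive_tool", "payload": {
  "deltas": "-0.025 0 0 0 0 0 0.01;-0.05 0.01 -0.001 0 0 0 0.04;-0.05 0.04 -0.004 0 0 0 0.075;-0.05 0.08 -0.008 0 0 0 0.075;-0.05 0.11 -0.01 0 0 0 0.075;-0.05 0.13 -0.012 0 0 0 0.075;-0.05 0.1345 -0.012 0 0 0 0.075;-0.05 0.1345 -0.012 0 0 0 0.075;-0.05 0.1345 -0.012 0 0 0 0.075;-0.05 0.1345 -0.012 0 0 0 0.075"
}}

```text
t: 42.55
tcp_pos: [0.4925, -0.2942, 0.1345]
tool_rot: [-87.5, 90.0, -104.2]
ft_force: [-0.9, -0.5, -0.1]
width: 0.81
```

```bash
python3 mv.py .4925 -.293 .073 73.4;python3 - <<'E'
from dial import *
i,c=snap('scene');print(fitmarks(i,c,(.4918,-.293),78,[(0,160)]))
E
```

```text
t 42.55 tcp [ 0.4925 -0.2942  0.1345] xax [-0. -0. -1.] jaw 73.34 q1,q6 [ -31.  -104.3] F [-0.9 -0.5 -0.1] w 74.4
delta [ 0.0615  0.0012 -0.0003] rotvec [-0.001  0.     0.   ] world turn 0.1
(array([7.898e+01, 1.000e-02, 5.000e-02]), np.float64(450.7))
```

Emit:
{"api": "drive_tool", "payload": {
  "deltas": "0.015 0.001 0 0 0 0 0.075;0.035 0.001 0 0 0 0 0.075;0.052 0.001 0 0 0 0 0.075;0.06 0.001 0 0 0 0 0.075;0.061 0.001 0 0 0 0 0.075;0.061 0.001 0 0 0 0 0.045;0.061 0.001 0 0 0 0 0.045;0.061 0.001 0 0 0 0 0.045;0.061 0.001 0 0 0 0 0.045;0.061 0.001 0 0 0 0 0.045"
}}

```text
t: 43.6
tcp_pos: [0.4937, -0.2914, 0.0744]
tool_rot: [47.4, 89.9, 30.8]
ft_force: [2.6, 5.7, 1.4]
width: 0.601
```

Emit:
{"api": "drive_tool", "payload": {
  "deltas": "0 0 0 -0.05 0 0 0.045;0 0 0 -0.14 0 0 0.045;0 0 0 -0.24 0 0 0.045;0 0 0 -0.34 0 0 0.045;0 0 0 -0.44 0 0 0.045;0 0 0 -0.54 0 0 0.045;0 0 0 -0.63 0 0 0.045;0 0 0 -0.7 0 0 0.045;0 0 0 -0.74 0 0 0.045;0 0 0 -0.74 0 0 0.045"
}}

```text
t: 44.6
tcp_pos: [0.4936, -0.2905, 0.0744]
tool_rot: [41.4, 89.9, 67.3]
ft_force: [3.0, 11.1, 3.0]
width: 0.602
```

```bash
python3 mv.py;python3 - <<'E'
from dial import *
i,c=snap('scene');print(fitmarks(i,c,(.4918,-.293),121,[(0,150),(150,210)]),read(i,c,(.4918,-.293),121));rectview(i,c,(.4918,-.293),'d5')
E
```

```text
t 44.6 tcp [ 0.4936 -0.2905  0.0744] xax [ 0.001  0.002 -1.   ] jaw 115.84 q1,q6 [ -30.7 -146.7] F [ 3.  11.1  3. ] w 55.3
zero [122.01  99.32] index [167.31  57.06] reading 45.3
(array([121.84,  -0.19,  -0.28]), np.float64(412.9)) ((np.float64(122.01117386853971), np.float32(99.320564)), (np.float64(167.30825806627544), np.float32(57.05818)))
```

View pics/d5.png

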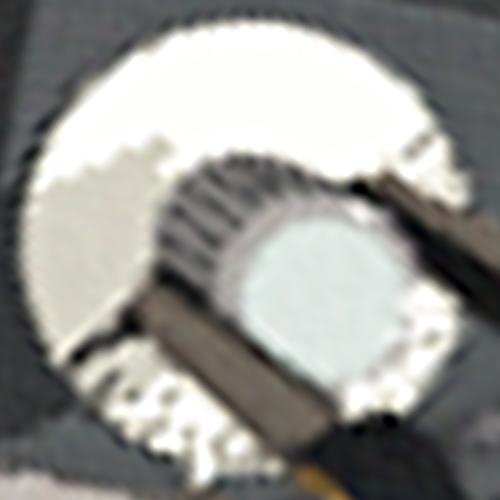

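Emit:
{"api": "drive_tool", "payload": {
  "deltas": "0 0 0 -0.015 0 0 0.045;0 0 0 -0.026 0 0 0.045;0 0 0 -0.026 0 0 0.045;0 0 0 -0.026 0 0 0.045;0 0 0 -0.026 0 0 0.075;0 0 0 -0.026 0 0 0.075;0 0 0 -0.026 0 0 0.075;-0.02 0 0 -0.026 0 0 0.075;-0.045 0 0 -0.026 0 0 0.075;-0.06 0 0 -0.026 0 0 0.075"
}}

```text
t: 45.65
tcp_pos: [0.4934, -0.2928, 0.1352]
tool_rot: [-66.1, 89.9, -38.8]
ft_force: [0.1, 0.1, -0.8]
width: 0.819
```

```bash
python3 mv.py .4655 -.4252 .096 73.4;python3 - <<'E'
from dial import *
i,c=snap('scene');print(fitmarks(i,c,(.4918,-.293),123,[(0,210)]),read(i,c,(.4918,-.293),123))
E
```

```text
t 45.65 tcp [ 0.4934 -0.2928  0.1352] xax [ 0.001 -0.001 -1.   ] jaw 117.27 q1,q6 [ -30.8 -148.1] F [ 0.1  0.1 -0.8] w 75.2
delta [ 0.0393 -0.1048 -0.0854] rotvec [0.766 0.001 0.001] world turn -43.9
zero [123.64 128.1 ] index [168.11 119.12] reading 44.47
(array([123.65,  -0.41,   0.61]), np.float64(469.0)) ((np.float64(123.6355960331691), np.float32(128.09663)), (np.float64(168.10518582170923), np.float32(119.12412)))
```

Emit:
{"api": "drive_tool", "payload": {
  "deltas": "0 -0.01 -0.008 0.1 0 0 0.04;0 -0.03 -0.025 0.22 0 0 0;0 -0.055 -0.045 0.34 0 0 0;0 -0.08 -0.065 0.46 0 0 0;0 -0.098 -0.08 0.58 0 0 0;0 -0.105 -0.0855 0.69 0 0 0;0 -0.105 -0.0855 0.766 0 0 0;0.02 -0.105 -0.0855 0.766 0 0 0;0.04 -0.105 -0.0855 0.766 0 0 0;0.04 -0.105 -0.0855 0.766 0 0 0"
}}

```text
t: 46.7
tcp_pos: [0.4634, -0.4236, 0.0907]
tool_rot: [155.6, 89.7, 139.0]
ft_force: [-0.1, -0.4, 0.1]
width: 0.005
```

```bash
python3 mv.py .4655 -.4252 .0795 73.4;python3 - <<'E'
from dial import *
i,c=snap('scene');print(fitmarks(i,c,(.4918,-.293),123,[(0,360)]),read(i,c,(.4918,-.293),123));crop(i,240,390,390,590,4,'s26');rectview(i,c,(.4918,-.293),'d6')
E
```

```text
t 46.7 tcp [ 0.4634 -0.4236  0.0907] xax [-0.004  0.003 -1.   ] jaw 73.38 q1,q6 [ -42.6 -115.9] F [-0.1 -0.4  0.1] w 0.5
delta [ 0.0112 -0.001   0.0026] rotvec [-0.    -0.004 -0.002] world turn 0.0
zero [123.6  130.58] index [167.53  99.9 ] reading 43.93
(array([123.38,  -0.44,   0.38]), np.float64(595.9)) ((np.float64(123.59855800243096), np.float32(130.57645)), (np.float64(167.52506630939445), np.float32(99.90436)))
```

View pics/d6.png

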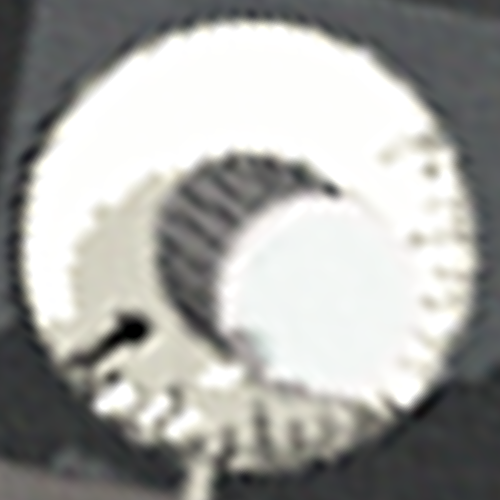

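View pics/s26.png

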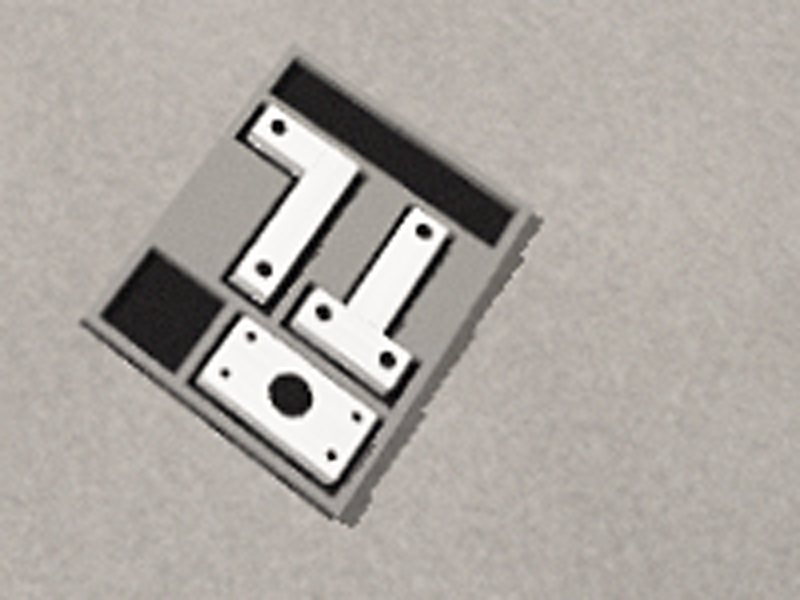

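Emit:
{"api": "drive_tool", "payload": {
  "deltas": "0 -0.001 0.0025 0 0 0 0;0.003 -0.001 0.0025 0 0 0 0;0.006 -0.001 0.0025 0 0 0 0;0.009 -0.001 0.0025 0 0 0 0;0.011 -0.001 0.0025 0 0 0 0;0.013 -0.001 0.0025 0 0 0 0;0.014 -0.001 0.0025 0 0 0 0;0.014 -0.001 0.0025 0 0 0 0;0.014 -0.001 0.0025 0 0 0 0;0.014 -0.001 0.0025 0 0 0 0"
}}

```text
t: 47.75
tcp_pos: [0.4675, -0.4267, 0.0804]
tool_rot: [-25.0, 89.9, -41.6]
ft_force: [-1.3, 0.8, 7.5]
width: 0.002
```

```bash
python3 mv.py .4925 -.293 .135 -10
```

```text
t 47.75 tcp [ 0.4675 -0.4267  0.0804] xax [ 0.001 -0.001 -1.   ] jaw 73.4 q1,q6 [ -42.5 -115.9] F [-1.3  0.8  7.5] w 0.2
delta [-0.0547  0.1352 -0.0142] rotvec [ 1.456e+00  1.000e-03 -0.000e+00] world turn -83.4
```

Emit:
{"api": "drive_tool", "payload": {
  "deltas": "0.001 0 0 0 0 0 0;0.002 0 0 0 0 0 0;0.002 0 0 0 0 0 0;0.002 0 0 0 0 0 0;0.002 0 0 0 0 0 0;0.002 0 0 0 0 0 0;0.002 0 0 0 0 0 0;0.002 0 0 0 0 0 0;0.002 0 0 0 0 0 0;0.002 0 0 0 0 0 0"
}}

```text
t: 48.75
tcp_pos: [0.4676, -0.4268, 0.0801]
tool_rot: [-25.1, 89.9, -41.7]
ft_force: [-3.9, 4.9, 24.5]
width: 0.009
```

Emit:
{"api": "drive_tool", "payload": {
  "deltas": "-0.015 0 0 0 0 0 0.01;-0.035 0 0 0.08 0 0 0.02;-0.056 0.01 -0.001 0.2 0 0 0.05;-0.056 0.04 -0.004 0.34 0 0 0.075;-0.056 0.075 -0.008 0.48 0 0 0.075;-0.056 0.105 -0.011 0.62 0 0 0.075;-0.056 0.125 -0.013 0.76 0 0 0.075;-0.056 0.135 -0.014 0.9 0 0 0.075;-0.056 0.135 -0.014 1.04 0 0 0.075;-0.056 0.135 -0.014 1.17 0 0 0.075"
}}

```text
t: 49.75
tcp_pos: [0.4922, -0.2923, 0.1335]
tool_rot: [-125.6, 90.0, 150.5]
ft_force: [0.3, -1.3, 0.6]
width: 0.81
```

```bash
python3 mv.py .492 -.293 .073 5;python3 - <<'E'
from dial import *
i,c=snap('scene');print(fitmarks(i,c,(.4918,-.293),123,[(0,160)]))
E
```

```text
t 49.75 tcp [ 0.4922 -0.2923  0.1335] xax [-0.001  0.    -1.   ] jaw 6.09 q1,q6 [-30.9 -36.9] F [ 0.3 -1.3  0.6] w 74.4
delta [ 0.0605 -0.0002  0.0007] rotvec [ 0.019 -0.     0.001] world turn -1.1
(array([123.94,  -0.36,   0.95]), np.float64(446.6))
```

Emit:
{"api": "drive_tool", "payload": {
  "deltas": "0.015 0 0.001 0 0 0 0.075;0.035 0 0.001 0 0 0 0.075;0.052 0 0.001 0 0 0 0.075;0.059 0 0.001 0 0 0 0.075;0.06 0 0.001 0 0 0 0.075;0.06 0 0.001 0 0 0 0.045;0.06 0 0.001 0 0 0 0.045;0.06 0 0.001 0 0 0 0.045;0.06 0 0.001 0 0 0 0.045;0.06 0 0.001 0 0 0 0.045"
}}

```text
t: 50.8
tcp_pos: [0.4927, -0.2943, 0.0743]
tool_rot: [42.3, 89.9, -41.4]
ft_force: [-2.2, -0.3, 5.9]
width: 0.604
```

Emit:
{"api": "drive_tool", "payload": {
  "deltas": "0 0 0 -0.05 0 0 0.045;0 0 0 -0.14 0 0 0.045;0 0 0 -0.24 0 0 0.045;0 0 0 -0.34 0 0 0.045;0 0 0 -0.44 0 0 0.045;0 0 0 -0.54 0 0 0.045;0 0 0 -0.63 0 0 0.045;0 0 0 -0.7 0 0 0.045;0 0 0 -0.74 0 0 0.045;0 0 0 -0.74 0 0 0.045"
}}

```text
t: 51.8
tcp_pos: [0.4948, -0.2933, 0.0743]
tool_rot: [46.9, 89.8, 5.7]
ft_force: [8.5, 7.7, 1.9]
width: 0.601
```

```bash
python3 mv.py;python3 - <<'E'
from dial import *
i,c=snap('scene');print(read(i,c,(.4918,-.293),166));rectview(i,c,(.4918,-.293),'d7')
i,c=snap('top');rectview(i,c,(.4912,-.293),'d7t')
E
```

```text
t 51.8 tcp [ 0.4948 -0.2933  0.0743] xax [ 0.004  0.    -1.   ] jaw 48.8 q1,q6 [-30.9 -79.8] F [8.5 7.7 1.9] w 55.3
zero [165.45 109.37] index [167.54 114.92] reading 2.09
((np.float64(165.45035912160853), np.float32(109.371735)), (np.float64(167.53679926764923), np.float32(114.9222)))
```

View pics/d7.png

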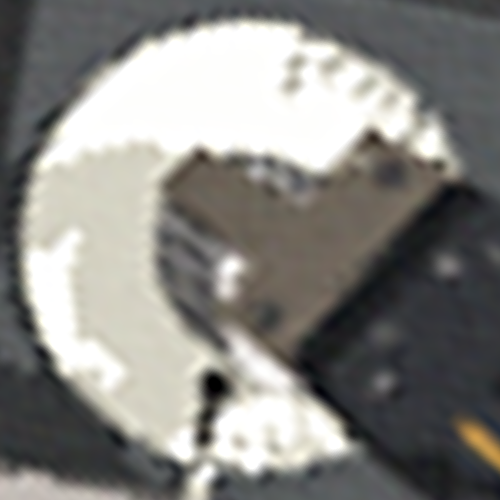

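Emit:
{"api": "drive_tool", "payload": {
  "deltas": "0 0 0 -0.02 0 0 0.045;0 0 0 -0.036 0 0 0.045;0 0 0 -0.036 0 0 0.045;0 0 0 -0.036 0 0 0.045;0 0 0 -0.036 0 0 0.075;0 0 0 -0.036 0 0 0.075;0 0 0 -0.036 0 0 0.075;-0.02 0 0 -0.036 0 0 0.075;-0.045 0 0 -0.036 0 0 0.075;-0.06 0 0 -0.036 0 0 0.075"
}}

```text
t: 52.9
tcp_pos: [0.4927, -0.2944, 0.135]
tool_rot: [2.7, 89.9, -36.5]
ft_force: [-0.1, -1.1, -0.2]
width: 0.816
```

```bash
python3 mv.py .4655 -.4252 .095 73.4;python3 - <<'E'
from dial import *
i,c=snap('scene');print(read(i,c,(.4918,-.293),168));rectview(i,c,(.4918,-.293),'d8');print(fitmarks(i,c,(.4918,-.293),168,[(160,230),(300,360)]))
E
```

```text
t 52.9 tcp [ 0.4927 -0.2944  0.135 ] xax [ 0.001 -0.001 -1.   ] jaw 50.81 q1,q6 [-31.  -81.8] F [-0.1 -1.1 -0.2] w 75.0
delta [ 0.0401 -0.1185  0.0615] rotvec [-0.394  0.001  0.   ] world turn 22.6
zero [168.39  96.6 ] index [168.11 119.51] reading 359.71
((np.float64(168.39234138531577), np.float32(96.603775)), (np.float64(168.10617384072097), np.float32(119.50838)))
(array([167.31,   3.49,  -1.44]), np.float64(501.7))
```

View pics/d8.png

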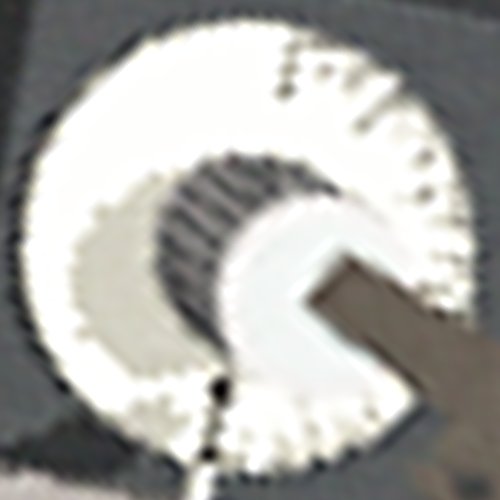

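Zero mark lines up with the index line (reading −0.3°). To the release.

Emit:
{"api": "drive_tool", "payload": {
  "deltas": "0 -0.012 0.006 0 0 0 0.04;0 -0.035 0.018 -0.08 0 0 0;0 -0.065 0.034 -0.2 0 0 0;0 -0.095 0.049 -0.3 0 0 0;0 -0.113 0.059 -0.39 0 0 0;0 -0.1185 0.0615 -0.39 0 0 0;0.02 -0.1185 0.0615 -0.39 0 0 0;0.04 -0.1185 0.0615 -0.39 0 0 0;0.043 -0.1185 0.0615 -0.39 0 0 0;0.043 -0.1185 0.0615 -0.39 0 0 0"
}}

```text
t: 53.95
tcp_pos: [0.4646, -0.4239, 0.0895]
tool_rot: [153.5, 89.9, 136.6]
ft_force: [0.8, 0.5, 0.3]
width: 0.004
```

```bash
python3 mv.py .4655 -.4252 .0785 73.4;python3 - <<'E'
from dial import *
i,c=snap('scene');print(read(i,c,(.4918,-.293),168));crop(i,240,390,390,590,4,'s27');print(fitmarks(i,c,(.4918,-.293),168,[(0,360)]))
E
```

```text
t 53.95 tcp [ 0.4646 -0.4239  0.0895] xax [-0.002  0.002 -1.   ] jaw 73.09 q1,q6 [ -42.5 -115.6] F [0.8 0.5 0.3] w 0.4
delta [ 0.011  -0.001   0.0012] rotvec [-0.005 -0.002 -0.001] world turn 0.3
zero [168.46 110.4 ] index [167.49 105.08] reading 359.02
((np.float64(168.46472745045259), np.float32(110.403)), (np.float64(167.48871180186276), np.float32(105.07914)))
(array([ 1.6798e+02, -1.3000e-01, -2.2000e-01]), np.float64(562.4))
```

View pics/s27.png

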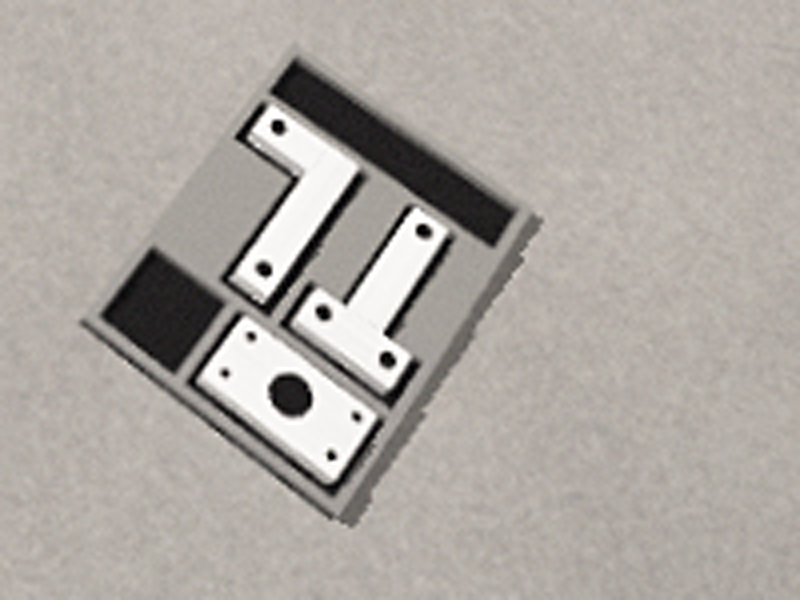

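Reading 0 within about 1°, parts in place. Press.

Emit:
{"api": "drive_tool", "payload": {
  "deltas": "0 -0.001 0.001 0 0 0 0;0.003 -0.001 0.001 0 0 0 0;0.006 -0.001 0.001 0 0 0 0;0.009 -0.001 0.001 0 0 0 0;0.011 -0.001 0.001 0 0 0 0;0.013 -0.001 0.001 0 0 0 0;0.014 -0.001 0.001 0 0 0 0;0.014 -0.001 0.001 0 0 0 0;0.014 -0.001 0.001 0 0 0 0;0.014 -0.001 0.001 0 0 0 0"
}}

```text
t: 55.0
tcp_pos: [0.4666, -0.4265, 0.08]
tool_rot: [-22.6, 89.9, -39.4]
ft_force: [-4.9, 6.5, 31.0]
width: 0.006
```

Emit:
{"api": "drive_tool", "payload": {
  "deltas": "-0.005 0 0 0 0 0 0;-0.01 0 0 0 0 0 0;-0.03 0 0 0 0 0 0;-0.055 0 0 0 0 0 0;-0.08 0 0 0 0 0 0;-0.105 0 0 0 0 0 0;-0.12 0 0 0 0 0 0;-0.12 0 0 0 0 0 0;-0.12 0 0 0 0 0 0;-0.12 0 0 0 0 0 0"
}}

```text
t: 56.0
tcp_pos: [0.4653, -0.4254, 0.195]
tool_rot: [154.1, 89.9, 137.2]
ft_force: [0.3, 0.1, 0.0]
width: 0.005
```

```bash
python3 mv.py;python3 - <<'E'
from dial import *
i,c=snap('scene','fin');print(read(i,c,(.4918,-.293),168));rectview(i,c,(.4918,-.293),'d9')
E
```

```text
t 56.0 tcp [ 0.4653 -0.4254  0.195 ] xax [-0.002  0.002 -1.   ] jaw 73.17 q1,q6 [ -42.6 -115.7] F [0.3 0.1 0. ] w 0.5
zero [168.41  96.63] index [167.83 111.83] reading 359.41
((np.float64(168.41246757076235), np.float32(96.63338)), (np.float64(167.82636859558662), np.float32(111.82861)))
```

View pics/fin.png

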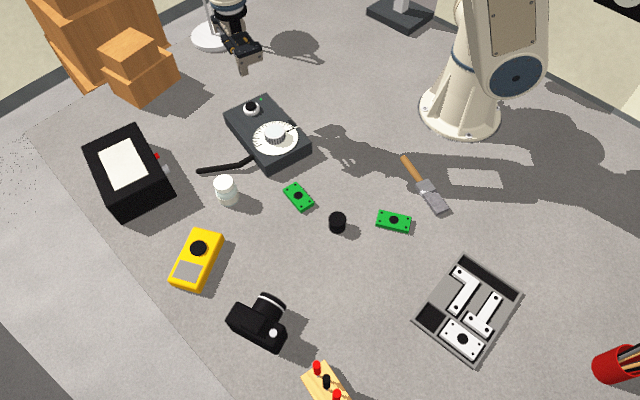

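View pics/d9.png

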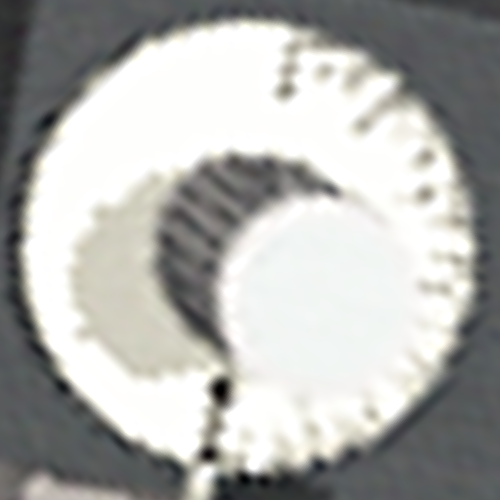

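```bash
python3 - <<'E'
from h import *
from workcell import env
i,c=snap('top','fin_top')
for cn in('top','scene'): print(cn,[(r['centre'],r['confidence']) for r in env.recognise(cn,'bar')])
E
```

```text
top []
scene [([303.0, 466.8], 0.72)]
```

View pics/fin_top.png

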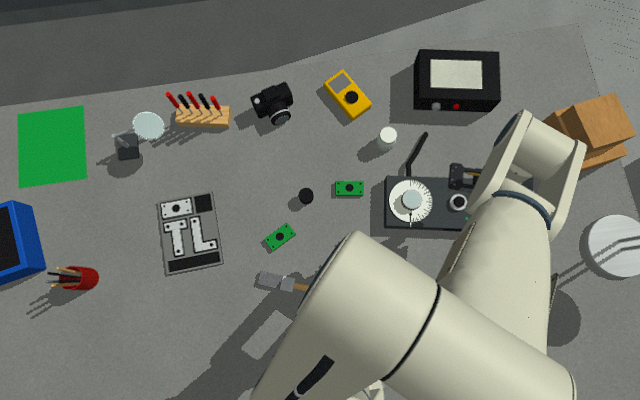

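No bar anywhere on the bench, all three parts are home, and the ring stands at 0. Handing in.

```bash
python3 -c "
from workcell import env
print(env.sign_off())"
```

```text
the job is handed in; nothing more can be done
None
```

The plate, tee and ell are lying in their own pockets, and I took the three pictures at 90, 45 and 0 degrees in that order. I handed in at about 56 s, and `sign_off` gave no verdict.

- **Parts:** There was no bar on the bench. One network reported one, but at the tray (the ell pocket), and neither camera shows a bar. I left the two green plates, the lens and the jar alone; by eye they are where they started.
- **90 degrees:** My first setting turned out to be about 92 once I allowed for an error in the dial centre, so I corrected it before pressing. It then read 89.5 to 90.
- **45 degrees:** It read about 44 to 45.
- **0 degrees:** It read between -0.3 and -1.0 before the press and -0.6 at the end. The zero mark lines up with the index line.
- **Release:** Each press ended on a firm stop at 25 to 31 N with the measured tool height at 80 mm. That is about 4 mm higher than the stated fingertip length predicts. In the picture the button did not clearly look lower. I took it as fully down because the force grew like a soft spring and then rose sharply at the stop.
- **Last checks:** The final pictures show all three parts in their pockets, the release clear of the fingers and the arm touching nothing. A top-camera reading of about 80 degrees for the zero mark during the 90-degree check did not match the scene camera. The arm hid part of the dial in that view, so I went by the scene camera.

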